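# Clamp the flange on the sloped drilling fixture with the wing nut from the parts drawer

### The arm

A 6-joint arm with a two-finger parallel gripper is mounted at the origin on the work surface. World frame = base frame: x ahead of the robot, y to its left, z up, the work surface at z = 0. Lengths are in m, angles in rad, forces in N, time in s.
With the tool pointing down it reaches from about 0.35 to 0.725 m from the base axis. Payload 4.3 kg.
Tool frame: the origin (TCP) lies at the very end of the fingers, on their centre line; the grasp point (between the pads) lies 19 mm behind it; z points along the fingers, y is the line along which they close (so a half turn about z gives the same grasp; the last joint's range is limited). The gripper opens to 85 mm and grips with 20 to 120 N. Pads are 22 mm wide; open, the fingers measure 114 mm over their backs; the gripper's body (76 mm by 85 mm) begins 54 mm behind the grasp point. The pads swing forward as they close: fully open they stand 13 mm farther back than shut.
Start: joints at [1.082, 0.377, 0.081, 1.274, 0, 1.46], TCP at [0.213, 0.534, 0.196] pointing down, gripper open.
Joint ranges: [-2.72, 2.72], [-0.84, 1.66], [-1.02, 1.22], [-1.77, 2.12], [-1.37, 1.28], [-3.14, 3.14]. Speed limits (rad/s): [2.57, 2.57, 3.14, 3.14, 3.14, 3.14].

### API

Orientations are given as a 3x3 rotation matrix whose columns are the frame's x, y, z axes.
In Python, from cell import r, eyes, ticket gives the robot as it stands.
- The arm moves only by the tool arm_command, never from a script. Its argument "deltas" is a list that holds one entry, the list of rows, each a list of 7 numbers: the opening, from -1 (shut) to 1 (fully open), then the shift along the tool's x, y, z in mm, then the turn, a rotation vector about the tool's x, y, z in rad. In form: [[[hand, x, y, z, ax, ay, az], ...]]. A call has 1 to 12 rows; each row is the pose to reach, as a shift and turn from the pose commanded when the call began, along the tool's axes at that moment; what a row does not reach only later rows make up. A row lasts 1/12 s, in which the tool goes at most 41.7 mm and 7.16 degrees, less where a joint would pass 70% of its speed; a pose out of reach is approached as far as the arm can. A call with a gripper value outside its range is refused whole. The fingers move at their own pace and stop on an object; the grip force is fixed at half the most. Time passes only in rows, so rows that repeat a pose let the fingers close. It gives the time, the measured TCP pose, the force, the opening and the grip force at its end, in the units of the state.
- r.state(): the state, without advancing time (a new reading comes with each control period).
- eyes.capture(name): name is "side" or "top"; returns a dict with "pixels" (480x640x3 uint8, red, green, blue), "mtx" (3x3 intrinsics, pixels), "eye" and "orientation" of the camera in the world. Camera axes: x right, y up, looking along -z (the intrinsics and any distortion apply to the point x, -y, -z); pixel columns grow to the right and rows downward; lengths in m; the calibration is good to about 2 mm. A picture is of the moment at which its call begins. There is no depth.
- ticket.close_job(): hands the job in; it is judged then, once.
The state is a dict: "time_s": time; "joints": joint angles; "qvel": joint speeds; "joint_efforts": joint torques, N m; "position": TCP position; "tcp_rot": TCP orientation; "force": force on the tool from outside, world axes, zero at the start; "wrist_torque": the same for the moment, N m; "finger_gap": finger opening in m; "grasp_force": force on a finger pad.
Only numpy, scipy, OpenCV 4.12 (cv2) and the standard library are available. Lean on these libraries where they do the work, as an engineer would, in place of code of your own. Each camera call takes 0.05 s, during which the arm holds its last target. There are 200 camera calls.

### The job

Pull the parts drawer out to its stop, take the orange wing nut out of it and screw it onto the slanted stud of the green drilling fixture, all the way down until it sits flat on the dark washer: unless it falls straight into the thread, turn it backward until you feel the start drop, then forward (clockwise). Let go of it there, leave the drawer open, and do not knock over or shove the other things on the bench.

Things in the scene. Friction and masses are not known exactly. Their poses are not given: they have to be found in the camera images.
- cabinet_drawer0 (a joint): How far the parts drawer is pulled out, in m: 0 shut, 0.150 fully out against its stop. Starts within 0.015 of shut. It slides with light friction (about 1 N) along the cabinet's own -x, towards the robot.
- cabinet: Low grey cabinet fixed to the bench, 220 deep (x), 260 wide (y), 150 mm high, with one drawer with a blue front. Origin at the centre of its underside; its front faces its own -x.
- cabinet_drawer0_handle (a point): Middle of the drawer's steel handle: a round horizontal bar along the cabinet's y, 120 mm long, about 10 mm thick, 35 mm in front of the drawer's front and 38 mm below the cabinet's top; take it from above. It moves with the drawer.
- drawer_floor (a point): Centre of the drawer's inner floor, 22 mm above the bench; moves with the drawer. Inside it is 175 mm long and 218 mm wide. The side walls end 22 mm, the blue front 12 mm below the cabinet's top. A small steel washer and a brass bush lie at its back and can stay there.
- nut: Orange wing nut, 100 mm high, about 0.16 kg: a round hub 56 mm across and 67 mm high, with a flat fin on top. Origin at the centre of its underside, z up through the fin, x along the fin. It starts standing upright in the front part of the drawer, turned anyhow.
- nut_fin (a point): Middle of the fin's top edge, on the nut's axis, 100 mm above its underside. The fin is 100 mm long (nut's x), 14 mm thick (y) and 33 mm high, standing on the flat top of the hub: grip it across its thickness.
- nut_pins (a point): Point on the nut's axis, 5 mm above its underside, level with the three steel pins (4.5 mm thick, 120 degrees apart) that stick into the bore and are its thread; 26 mm between tips. One is 30 degrees from the fin's +x. The bore is open below: 40 mm wide for 28 mm, then 26 mm wide up to 62 mm deep.
- seat (a point): Centre of the top face of the dark washer (72 mm across) on the green drilling fixture, which is fixed to the bench. The nut's underside must end here. The point's z runs up along the stud, which leans 30 degrees from vertical towards the fixture's front (its own -x, roughly towards the robot).
- stud_tip (a point): End of the stud on its axis, 60 mm above the washer's top along the stud. The stud is 24 mm thick; its smooth nose is 38 mm long and tapers to 14 mm at the end. The nut's bore has about 1 mm of room all round on it.
- crown (a point): Point on the stud's axis, 22 mm above the washer, level with its flat brass crown, 36 mm across, where the nut's pins first rest (underside then 19 mm above the washer, up to 24 on a post). Three openings about 37 degrees wide lead into a three-start right-hand thread, 30 mm a turn. Where they stand round the axis differs each time and is not reported.
- crown_turn (a point): Same point. Clockwise (seen from above the stud) the pins run against posts 4 mm high; backward by up to 75 degrees (90 from a post's top) they reach the openings, the nut drops 9 mm by its weight if free to, and stops on the posts' other side. From there about 145 degrees clockwise take it 10 mm down to the washer, where it stops turning.
- red_bin: Red open parts bin, 120 x 85 x 60 mm; loose bystander, to be left where it is.
- oil_bottle: Yellow oil bottle, 60 mm wide, 160 mm high; loose bystander, to be left where it is.
- screwdriver: Screwdriver with a red handle lying on the bench; loose bystander, to be left where it is.
- hammer: Hammer lying on the bench; loose bystander, to be left where it is.
- carton: Cardboard box, 160 x 120 x 90 mm; loose bystander, to be left where it is.
- mug: White mug, 76 mm wide, 90 mm high; loose bystander, to be left where it is.

How it is judged:
On the way, in this order (a step that is already met when the one before it is completed fails the run):
1. the drawer is pulled out to its stop (value of joint cabinet_drawer0 above 0.143 m), for 0.1 s.
2. the nut is on the end of the stud, on its axis (z of nut in the frame of seat below 0.028 m and angle between the z axis of nut and the z axis of seat, either way round below 0.2 rad and distance between nut and seat below 0.03 m), for 0.1 s.
At the end, for the whole second after the job is handed in: The nut is screwed down on the stud: the centre of its underside within 3 mm of the washer's centre, its axis within 0.08 rad of the stud's, at rest; the drawer still at least 110 mm out (distance between nut and seat below 0.003 m and angle between the z axis of nut and the z axis of seat, either way round below 0.08 rad and linear speed of nut below 0.02 m/s and value of joint cabinet_drawer0 above 0.11 m); the robot touches nothing.
It fails at once if a bystander on the bench is shoved more than 30 mm or knocked over (distance of any of red_bin, oil_bottle, screwdriver, hammer, carton, mug from where it was at the start of the episode above 0.03 m or angle between any of oil_bottle, mug's own z axis and vertical above 0.5 rad).
It also fails if it takes over 72 s, if anything falls off the work surface, if the arm or the gripper's body presses on something with over 40 N, if the wrist force passes 120 N, or if a joint passes its speed limit or range.

## Working session

There is one attempt and no reset: what is moved stays moved. The work goes in short steps, Python scripts to look and compute and a tool call to move; the robot and the scene stay as the last step left them, time stands still between calls to the robot, and variables do not carry over. Pictures are saved under pics/ and viewed, at most 10 in all, crops included, and the job is handed in when it is done.

Besides the shell and the picture viewer there is one more tool, called after "Request:" as a command line: name --argument value ..., lists and objects as JSON in quotes. arm_command: Moves the arm, as the interface text tells. Its arguments: {"type":"object","properties":{"deltas":{"type":"array","items":{"type":"array","items":{"type":"array","items":{"type":"number"}}}}},"required":["deltas"]}

```bash
mkdir -p pics; ls; python3 - <<'E'
from cell import r, eyes, ticket
import cv2, numpy as np, pickle
s=r.state(); print({k:np.round(v,3).tolist() for k,v in s.items()})
for n in("side","top"):
    c=eyes.capture(n); cv2.imwrite(f"pics/{n}0.png",c["pixels"][:,:,::-1]); print(n,{k:np.round(v,4).tolist() for k,v in c.items() if k!="pixels"})
    pickle.dump(c,open(f"{n}0.pkl","wb"))
E
```

```text
pics
{'time_s': 0.0, 'joints': [1.082, 0.378, 0.08, 1.274, 0.0, 1.46], 'qvel': [0.001, -0.0, 0.001, 0.0, -0.0, 0.0], 'joint_efforts': [0.001, -46.36, 26.988, 0.021, 0.0, -0.0], 'position': [0.212, 0.534, 0.195], 'tcp_rot': [[-0.929, 0.37, -0.001], [0.37, 0.929, -0.002], [0.0, -0.002, -1.0]], 'force': [-0.419, -0.312, -0.586], 'wrist_torque': [-0.024, -0.022, 0.025], 'grasp_force': 0.0, 'finger_gap': 0.085}
side {'mtx': [[498.7728, 0.0, 323.1313], [0.0, 498.7728, 240.2933], [0.0, 0.0, 1.0]], 'eye': [-0.0451, -0.733, 1.0833], 'orientation': [[0.7445, 0.4913, -0.452], [-0.6676, 0.5382, -0.5144], [-0.0094, 0.6848, 0.7287]]}
top {'mtx': [[533.8443, 0.0, 307.5129], [0.0, 533.8443, 232.0347], [0.0, 0.0, 1.0]], 'eye': [0.2475, -0.0025, 1.6923], 'orientation': [[0.0299, 0.9821, -0.186], [-0.9995, 0.0316, 0.006], [0.0118, 0.1858, 0.9825]]}
```

View pics/side0.png

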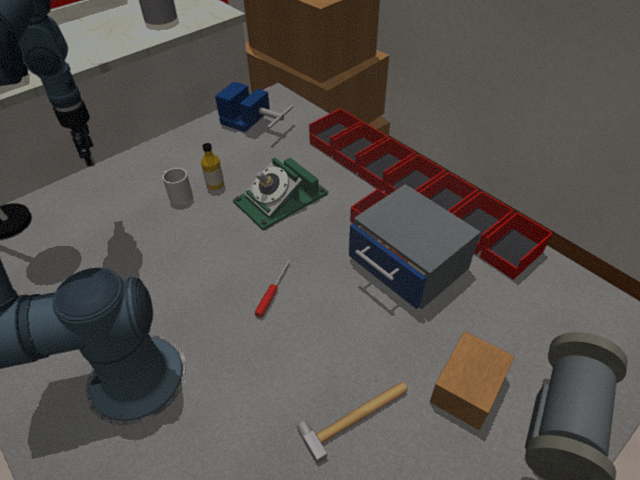

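View pics/top0.png

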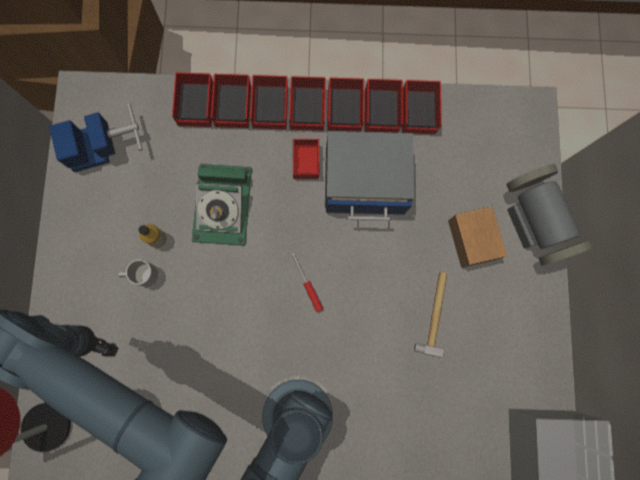

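The side view shows the cabinet (top about 415,230; handle about 378,265), the green fixture at 275,190 with its stud near 268,182, and the mug and bottle at 178,188 and 212,170. In the top view the cabinet is at 370,165, its handle at 371,215, and the fixture at 222,205 with the stud at 218,210.

```bash
cat > h.py <<'E'
import numpy as np, cv2, pickle
def load(n): return pickle.load(open(n+".pkl","rb"))
def snap(n,tag):
    from cell import eyes
    c=eyes.capture(n); pickle.dump(c,open(f"{n}{tag}.pkl","wb")); return c
def ray(c,p):
    K=c["mtx"]; u,v=p
    d=np.array([(u-K[0,2])/K[0,0],-(v-K[1,2])/K[1,1],-1.]); d=np.asarray(c["orientation"])@d
    return np.asarray(c["eye"]),d/np.linalg.norm(d)
def plane(c,p,z):
    o,d=ray(c,p); return o+d*(z-o[2])/d[2]
def tri(c1,p1,c2,p2):
    o1,d1=ray(c1,p1);o2,d2=ray(c2,p2)
    t=np.linalg.lstsq(np.c_[d1,-d2],o2-o1,rcond=None)[0]
    a,b=o1+t[0]*d1,o2+t[1]*d2; return (a+b)/2,np.linalg.norm(a-b)
def proj(c,P):
    q=np.asarray(c["orientation"]).T@(np.asarray(P)-c["eye"]); K=c["mtx"]
    return np.array([K[0,0]*q[0]/-q[2]+K[0,2], -K[1,1]*q[1]/-q[2]+K[1,2]])
def hsv(c): return cv2.cvtColor(c["pixels"],cv2.COLOR_RGB2HSV)
def crop(c,x0,y0,w,h,k): return cv2.resize(c["pixels"][y0:y0+h,x0:x0+w,::-1],None,fx=k,fy=k,interpolation=cv2.INTER_CUBIC)
E
python3 - <<'E'
from h import *
s,t=load("side0"),load("top0")
a=crop(s,225,140,110,95,4);b=crop(t,180,155,85,95,4); b=cv2.copyMakeBorder(b,0,0,0,0,0)
c=crop(t,315,125,110,110,4)[:220*2,:]; d=crop(s,340,180,150,130,3)
A=np.zeros((560,800,3),np.uint8); A[:380,:440]=a; A[:380,440:780]=b
cv2.imwrite("pics/fix.png",A)
h=hsv(s);
for n,c,x in(("top",t,(320,130,100,85)),("side",s,(345,180,140,125))):
    h=hsv(c);x0,y0,w,hh=x;m=np.zeros(h.shape[:2],np.uint8);
    sub=h[y0:y0+hh,x0:x0+w]
    m[y0:y0+hh,x0:x0+w]=((sub[...,0]>105)&(sub[...,0]<125)&(sub[...,1]>120))*255
    k=cv2.findContours(m,0,2)[0]; k=max(k,key=cv2.contourArea)
    print(n,"blue",cv2.contourArea(k),cv2.approxPolyDP(k,2,True)[:,0].tolist())
B=np.zeros((600,800,3),np.uint8);B[:390,:450]=d;B[:330,460:790]=crop(t,315,125,110,110,3)
cv2.imwrite("pics/cab.png",B)
E
```

```text
top blue 203.0 [[328, 200], [328, 203], [410, 205], [410, 202]]
side blue 814.0 [[352, 224], [351, 228], [371, 241], [370, 245], [375, 245], [372, 248], [378, 246], [385, 253], [383, 256], [386, 252], [386, 255], [393, 259], [393, 263], [396, 260], [404, 266], [399, 271], [404, 276], [400, 280], [396, 274], [397, 278], [394, 279], [400, 280], [406, 288], [397, 292], [411, 294], [413, 299], [417, 295], [420, 298], [412, 303], [416, 301], [419, 304], [421, 294], [417, 295], [416, 290], [422, 291], [423, 285], [420, 284], [424, 282], [422, 281], [425, 276]]
```

View pics/fix.png

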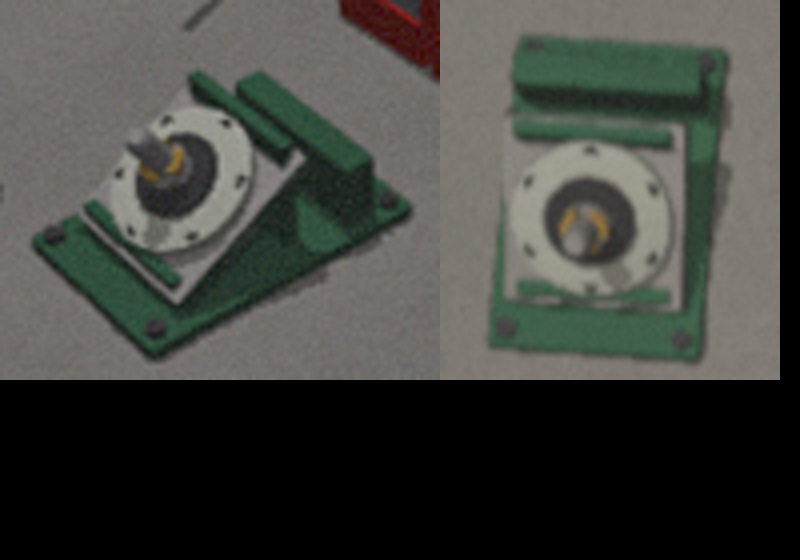

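View pics/cab.png

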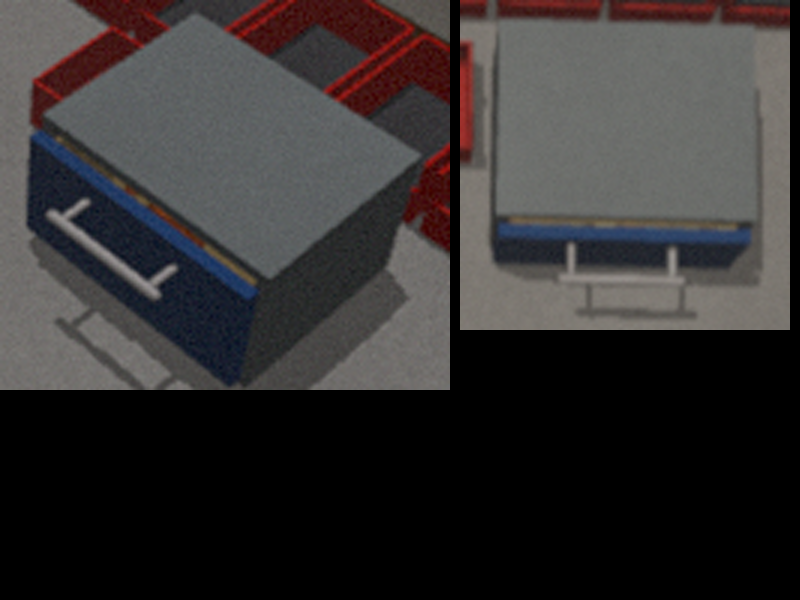

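The crops show the handle ends clearly: top view (348.3,218.0) and (399.3,218.7), side view (356,250.7) and (392.7,278.7). The dark washer on the white disc sits near (269,184) in the side view and (217,210) in the top view, and the green base-plate edges are visible.

```bash
python3 - <<'E'
from h import *
np.set_printoptions(precision=4,suppress=True)
s,t=load("side0"),load("top0")
for a,b in(((356,250.7),(348.3,218)),((392.7,278.7),(399.3,218.7))):
    print("handle end",tri(s,a,t,b), plane(t,b,.112),plane(s,a,.112))
T=lambda x,y:(180+(x-440)/4,155+y/4); S=lambda x,y:(225+x/4,140+y/4)
# plate corners (top crop / side crop)
for a,b in(((33,240),(490,346)),((155,357),(698,361)),((411,210),(720,160))):
    print("plate",plane(s,S(*a),.008),plane(t,T(*b),.008))
print("plate back top-view",plane(t,T(727,50),.008),plane(t,T(700,357),.008))
# disc edges in images: white mask ellipse, washer ellipse
for n,c,(x0,y0,w,h) in(("side",s,(250,160,40,45)),("top",t,(195,185,52,50))):
    q=c["pixels"][y0:y0+h,x0:x0+w].astype(int); k=4
    g=cv2.resize(c["pixels"][y0:y0+h,x0:x0+w],None,fx=k,fy=k,interpolation=cv2.INTER_CUBIC)
    H=cv2.cvtColor(g,cv2.COLOR_RGB2HSV); d=((H[...,2]<95)).astype(np.uint8)
    cs=[c_ for c_ in cv2.findContours(d,1,1)[0] if cv2.contourArea(c_)>1500]
    for c_ in cs:
        e=cv2.fitEllipse(cv2.convexHull(c_)); print(n,"dark",cv2.contourArea(c_),(np.array(e[0])+.5)/k-.5+[x0,y0],np.array(e[1])/k,e[2])
E
```

```text
handle end (array([ 0.5939, -0.1345,  0.1144]), np.float64(0.001112797602211703)) [ 0.5939 -0.1344  0.112 ] [ 0.596  -0.1333  0.112 ]
handle end (array([ 0.5839, -0.2796,  0.1431]), np.float64(0.013876703423241135)) [ 0.5968 -0.2892  0.112 ] [ 0.5977 -0.2617  0.112 ]
plate [0.5273 0.3527 0.008 ] [0.5238 0.3533 0.008 ]
plate [0.5198 0.1813 0.008 ] [0.517 0.187 0.008]
plate [0.7753 0.1746 0.008 ] [0.6828 0.1777 0.008 ]
plate back top-view [0.776  0.1766 0.008 ] [0.5203 0.1855 0.008 ]
side dark 2385.0 [267.8933 191.42  ] [28.6797 44.8497] 54.52605056762695
side dark 5700.5 [267.0335 182.5789] [22.8905 23.895 ] 116.24210357666016
side dark 2463.0 [283.4399 165.0704] [16.0855 31.8292] 134.50584411621094
top dark 1709.5 [215.2423 211.9467] [12.6053 13.9894] 33.62980651855469
top dark 6115.0 [217.1638 210.1934] [21.3587 23.4429] 126.02244567871094
top dark 1543.5 [222.0095 189.4743] [ 5.0101 50.0573] 92.60442352294922
top dark 7266.5 [232.9688 209.577 ] [ 50.2207 119.1275] 87.74063873291016
```

```bash
python3 - <<'E'
from h import *
np.set_printoptions(precision=4,suppress=True)
s,t=load("side0"),load("top0")
print("washer",tri(s,(267.5,183.5),t,(217.16,210.19)),tri(s,(267.03,182.58),t,(217.16,210.19)))
for n,c,(x0,y0,w,h) in(("side",s,(350,240,55,50)),("top",t,(335,205,75,20))):
    g=c["pixels"][y0:y0+h,x0:x0+w]; d=((g.min(2)>135)).astype(np.uint8)
    k=max(cv2.findContours(d,0,1)[0],key=cv2.contourArea); print(n,"bar",(np.array(k[:,0])+[x0,y0]).tolist())
# cabinet top: gray region outline in top
for n,c,(x0,y0,w,h) in(("side",s,(345,175,150,110)),("top",t,(315,125,110,78))):
    g=cv2.GaussianBlur(c["pixels"],(3,3),0)[y0:y0+h,x0:x0+w].astype(int)
    print(n,g[h//2,w//2]); d=(np.abs(g-g[h//2-15:h//2,w//2-5:w//2+10].mean((0,1))).max(2)<16).astype(np.uint8)
    d=cv2.morphologyEx(d,cv2.MORPH_OPEN,np.ones((3,3)))
    k=max(cv2.findContours(d,0,1)[0],key=cv2.contourArea); 
    a=cv2.approxPolyDP(cv2.convexHull(k),3,True)[:,0]+[x0,y0]; print([(p.tolist(),plane(c,p,.15)[:2].round(4).tolist()) for p in a])
m=(hsv(s)[180:305,345:485]); o=((m[...,0]<14)&(m[...,1]>150)&(m[...,2]>90)); y,x=np.where(o); print("orange",len(x), np.c_[x+345,y+180][:40].tolist())
E
```

```text
washer (array([0.6112, 0.2691, 0.0815]), np.float64(0.002124903153295796)) (array([0.6097, 0.2684, 0.0866]), np.float64(0.0027364838962718714))
side bar [[382, 270], [383, 271], [384, 271], [385, 272], [386, 273], [387, 274], [388, 275], [389, 275], [390, 276], [391, 277], [390, 276], [389, 275], [388, 274], [387, 274], [386, 273], [385, 272], [384, 271], [383, 271]]
top bar [[366, 217], [367, 217]]
side [94 98 98]
[([357, 216], [0.6609, -0.0689]), ([406, 185], [0.8537, -0.0725]), ([477, 233], [0.8458, -0.3239]), ([427, 270], [0.6539, -0.3177])]
top [109 111 108]
[([326, 132], [0.8517, -0.059]), ([421, 136], [0.8488, -0.3492]), ([424, 202], [0.6417, -0.3562]), ([328, 195], [0.6538, -0.0696])]
orange 321 [[382, 180], [429, 180], [430, 180], [431, 180], [435, 180], [436, 180], [437, 180], [438, 180], [462, 180], [463, 180], [427, 181], [428, 181], [433, 181], [434, 181], [435, 181], [436, 181], [463, 181], [464, 181], [465, 181], [426, 182], [427, 182], [428, 182], [432, 182], [433, 182], [434, 182], [464, 182], [465, 182], [466, 182], [424, 183], [425, 183], [426, 183], [431, 183], [432, 183], [433, 183], [467, 183], [468, 183], [388, 184], [389, 184], [423, 184], [425, 184]]
```

```bash
cat >> h.py <<'E'
from scipy.spatial.transform import Rotation as Rn
def Rz(ydir,zdir=(0,0,-1)):
    z=np.array(zdir,float);z/=np.linalg.norm(z);y=np.array(ydir,float);y-=z*(y@z);y/=np.linalg.norm(y)
    return np.c_[np.cross(y,z),y,z]
def delta(pos,R):
    from cell import r
    s=r.state();R0=np.asarray(s["tcp_rot"]);
    print("at",np.round(s["position"],4),"shift mm",np.round(R0.T@(np.asarray(pos)-s["position"])*1e3,1),"turn",np.round(Rn.from_matrix(R0.T@R).as_rotvec(),3),"J",np.round(s["joints"],2),"F",np.round(s["force"],1),"gap",np.round(s["finger_gap"],4),"t",round(s["time_s"],2))
E
python3 - <<'E'
from h import *
delta((.594,-.196,.19),Rz((1,-.028,0)))
E
```

```text
at [0.2123 0.5337 0.1948] shift mm [-624.4 -536.8    5.7] turn [-2.00e-03  1.00e-03  1.22e+00] J [ 1.08  0.38  0.08  1.27 -0.    1.46] F [-0.6  0.1 -0. ] gap 0.0857 t 0.1
```

Request:
arm_command --deltas '[[[-0.4, -624, -537, -20, 0, 0, 1.22], [-0.4, -624, -537, -20, 0, 0, 1.22], [-0.4, -624, -537, -20, 0, 0, 1.22], [-0.4, -624, -537, -20, 0, 0, 1.22], [-0.4, -624, -537, -20, 0, 0, 1.22], [-0.4, -624, -537, -20, 0, 0, 1.22], [-0.4, -624, -537, -20, 0, 0, 1.22], [-0.4, -624, -537, -20, 0, 0, 1.22], [-0.4, -624, -537, -20, 0, 0, 1.22], [-0.4, -624, -537, -20, 0, 0, 1.22], [-0.4, -624, -537, -20, 0, 0, 1.22], [-0.4, -624, -537, -20, 0, 0, 1.22]]]'

```text
time_s: 1.1
position: [0.4442, 0.0892, 0.2077]
tcp_rot: [[0.028, 1.0, -0.0], [1.0, -0.028, 0.0], [0.0, -0.0, -1.0]]
force: [1.6, 0.5, 0.9]
finger_gap: 0.0254
grasp_force: 0.0
```

```bash
python3 - <<'E'
from h import *
delta((.594,-.196,.16),Rz((1,-.028,0)))
E
```

```text
at [0.4442 0.0892 0.2077] shift mm [-280.9  157.8   47.6] turn [-0. -0. -0.] J [ 0.06  0.13 -0.22  1.23  0.    1.66] F [1.6 0.5 0.9] gap 0.0254 t 1.1
```

Request:
arm_command --deltas '[[[-0.4, -281, 158, 48, 0, 0, 0], [-0.4, -281, 158, 48, 0, 0, 0], [-0.4, -281, 158, 48, 0, 0, 0], [-0.4, -281, 158, 48, 0, 0, 0], [-0.4, -281, 158, 48, 0, 0, 0], [-0.4, -281, 158, 48, 0, 0, 0], [-0.4, -281, 158, 48, 0, 0, 0], [-0.4, -281, 158, 48, 0, 0, 0], [-0.4, -281, 158, 48, 0, 0, 0], [-0.4, -281, 158, 48, 0, 0, 0]]]'

```text
time_s: 1.93
position: [0.5937, -0.1955, 0.158]
tcp_rot: [[0.031, 1.0, -0.002], [1.0, -0.031, 0.001], [0.001, -0.002, -1.0]]
force: [-0.5, 1.0, 0.7]
finger_gap: 0.0256
grasp_force: 0.0
```

```bash
python3 - <<'E'
from h import *
delta((.594,-.196,.093),Rz((1,-.028,0)))
s,t=snap("side","1"),snap("top","1")
A=np.zeros((400,800,3),np.uint8);A[:,:400]=crop(s,330,195,100,100,4);A[:,400:]=crop(t,320,150,100,100,4);cv2.imwrite("pics/pre.png",A)
E
```

```text
at [ 0.5937 -0.1955  0.158 ] shift mm [-0.6  0.4 65. ] turn [-0.002 -0.001 -0.003] J [-0.42  0.5   0.17  1.24  0.    1.18] F [-0.5  1.   0.7] gap 0.0256 t 1.93
```

View pics/pre.png

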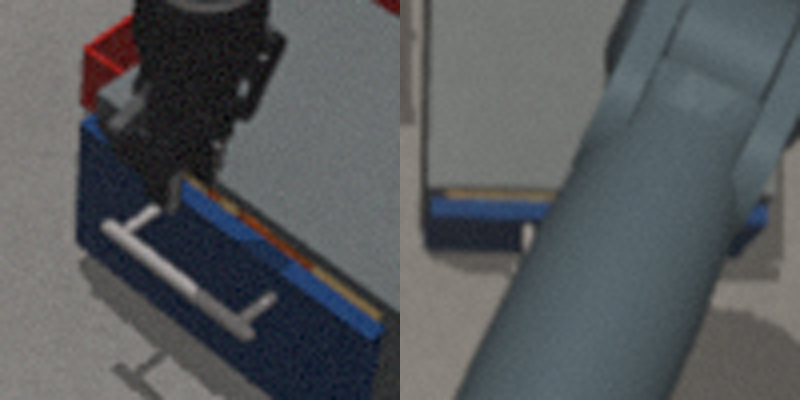

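The side crop shows the bar ends at pixels (355.8,251.5) and (393.3,278), so the bar's middle is at about (0.595, -0.197) and the fingers stand above it. I'll go down and close.

Request:
arm_command --deltas '[[[-0.4, 0, 1, 20, 0, 0, 0], [-0.4, 0, 1, 40, 0, 0, 0], [-0.4, 0, 1, 55, 0, 0, 0], [-0.4, 0, 1, 65, 0, 0, 0], [-0.4, 0, 1, 65, 0, 0, 0], [-1, 0, 1, 65, 0, 0, 0], [-1, 0, 1, 65, 0, 0, 0], [-1, 0, 1, 65, 0, 0, 0], [-1, 0, 1, 65, 0, 0, 0], [-1, 0, 1, 65, 0, 0, 0]]]'

```text
time_s: 2.87
position: [0.5958, -0.1944, 0.0957]
tcp_rot: [[0.028, 1.0, 0.001], [1.0, -0.028, -0.001], [-0.0, 0.001, -1.0]]
force: [0.7, 0.4, 0.7]
finger_gap: 0.0001
grasp_force: 0.0
```

```bash
python3 - <<'E'
from h import *
delta((.594,-.196,.093),Rz((1,-.028,0)))
s=snap("side","2");cv2.imwrite("pics/pre2.png",crop(s,330,185,110,110,5)[:, :])
E
```

```text
at [ 0.5958 -0.1944  0.0957] shift mm [-1.7 -1.7  2.7] turn [ 0.001  0.    -0.   ] J [-0.42  0.52  0.05  1.09  0.    1.18] F [0.7 0.4 0.7] gap 0.0001 t 2.87
```

View pics/pre2.png

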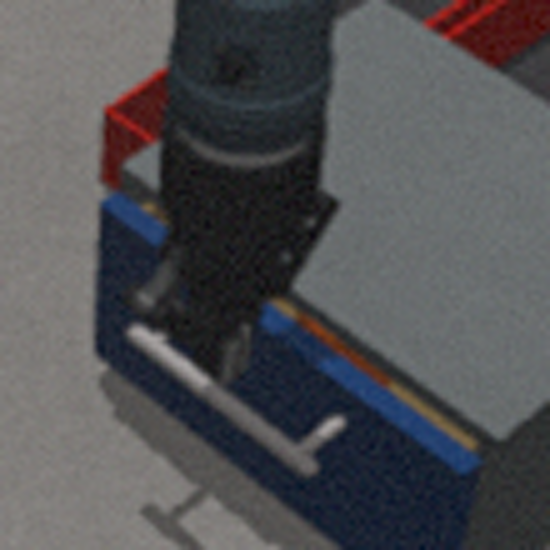

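The bar (crop ends at full-image pixels (357,251) and (392,278)) is drawn in front of the shut fingers, whose lowest visible point is about (375,260). So the fingers seem to be behind the bar. I'll check that with projections.

```bash
python3 - <<'E'
from h import *
from cell import r
np.set_printoptions(precision=4,suppress=True)
s=load("side2");st=r.state();p=np.asarray(st["position"]);R=np.asarray(st["tcp_rot"])
print(p,"tcp px",proj(s,p),"grasp pt px",proj(s,p-.019*R[:,2]), "bar px",proj(s,(.594,-.196,.112)))
for q in((357,251),(374.5,264.5),(392,278)): print(plane(s,q,.112),plane(s,q,.107))
s0=load("side0");t0=load("top0")
# bright thin bar in top: row profile of the bar at several columns
g=cv2.cvtColor(t0["pixels"],cv2.COLOR_RGB2GRAY).astype(int)
print(g[206:226,352:392:4])
E
```

```text
[ 0.5956 -0.1943  0.0955] tcp px [372.2432 268.0706] grasp pt px [372.6994 263.2765] bar px [372.6804 264.5902]
[ 0.5972 -0.1358  0.112 ] [ 0.6005 -0.1327  0.107 ]
[ 0.5976 -0.1989  0.112 ] [ 0.601  -0.1962  0.107 ]
[ 0.5981 -0.259   0.112 ] [ 0.6014 -0.2566  0.107 ]
[[101  38  34  40  39  38  39  42  46  37]
 [128  39  38  40  37  34  38  37  61  38]
 [134  34  42  34  43  38  38  40  85  40]
 [131  34  36  43  37  36  43  31  99  40]
 [129  37  39  34  33  38  39  39 100  40]
 [133  33  36  34  41  36  35  41  98  38]
 [132  41  39  40  42  38  34  37  99  35]
 [133  61  61  57  50  55  50  47 103  43]
 [129  75  76  74  71  71  74  69 105  68]
 [129  91  88  88  91  91  84  90 107  82]
 [131 118 116 114 114 118 106 102 117  94]
 [139 140 136 140 140 139 132 127 131 120]
 [127 133 136 137 139 139 134 135 140 137]
 [109 111 117 114 116 117 119 119 124 125]
 [109 106 112 108 112 109 111 113 116 104]
 [117 112 123 118 121 119 119 120 123  97]
 [122 118 122 124 123 124 123 121 125  95]
 [122 117 123 124 124 121 125 125 124  95]
 [118 118 124 121 121 125 129 123 124  93]
 [118 117 120 125 125 125 125 124 120  93]]
```

```bash
python3 - <<'E'
from h import *
np.set_printoptions(linewidth=220)
a,b=load("side1")["pixels"],load("side2")["pixels"]
print("blue-red, side2"); d=b.astype(int)
print(d[254:282:1,362:386:2,2]-d[254:282,362:386:2,0])
print("gray");print(d[254:282,362:386:2].mean(2).astype(int))
E
```

```text
blue-red, side2
[[-3  6 22  6 -1  4  3 -4 -1 15 16 16]
 [-5 -3 13 20  2 -4 -5  0 -6  9 23 27]
 [-4 -5 -1  8  5 -5  4  1 -1 21 22 20]
 [-7 -5 -6  4  0  0  0 -2  2 20 28 25]
 [ 8 -6 -3 -4 -1  2  7  1  1 24 21 20]
 [16  0 -7 -7  2  2  3  0  9 22 24 23]
 [21  8 -2 -7 -5  1 -1  3 19 24 23 27]
 [19 17  7 -5 -7 -3  0 14 20 27 30 20]
 [20 31 13 -3 -3 -3  2 16 21 21 26 25]
 [21 24 21  5  0 -4  1  8 31 26 22 21]
 [20 20 19 24  2  0 -4  3 20 19 22 21]
 [20 22 21 24 23 -2 -4  0  6 19 20 22]
 [ 5 26 21 22 23  6 -3 -4 -1 16 25 19]
 [ 1 13 20 17 27 19  4 -4 -6  3 15 25]
 [-5  2 25 27 19 21 18 -3 -1 -4  7 21]
 [-8 -9 12 20 16 24 23  4 -3  0 -2 17]
 [ 1 -6  0 20 24 26 17 16 -1 -1 -2  5]
 [-6 -2 -3  7 20 22 24 27 13 -5 -5 -2]
 [-6  0 -2 -6 12 22 19 29 26  6  0 -8]
 [-3 -2 -6 -6  0 15 23 19 23 17 -5 -2]
 [ 0 -5 -2  0 -1  7 24 22 18 19 10 -2]
 [-4 -7 -9  0 -4  1 14 24 25 23 23  5]
 [-3 -2 -2 -4 -3  0 -2 26 22 27 25 20]
 [-3 -3 -4 -3 -5  0 -6 13 20 17 24 24]
 [-7 -3 -3  1 -2 -6 -4  0 17 24 23 20]
 [-6 -6 -4 -5 -3 -5 -3 -6  6 25 24 14]
 [-6 -6 -2 -2 -4 -2 -7 -1 -3 15 18 18]
 [-8 -4 -6 -4  1 -6 -2 -2 -7  1
[... 742 characters left out ...]
 37  39  38  37  76  97 100  61  35]
 [ 81  86  57  32  39  35  37  55  86  97  92  39]
 [ 82  82  77  31  37  36  37  44  74  93 102  75]
 [ 82  85  84  62  37  39  30  31  49  82  99 102]
 [ 84  85  86  82  54  31  35  34  35  52  89 104]
 [ 79  84  84  89  75  42  39  32  36  37  68  97]
 [ 83  80  84  81  83  60  36  38  38  35  41  79]
 [ 91  82  76  79  79  79  47  30  34  35  35  64]
 [114  79  87  84  82  83  63  41  38  36  34  34]
 [132  90  79  85  86  83  83  51  38  44  33  30]
 [128 110  82  82  82  85  87  76  41  28  35  39]
 [125 124  88  84  88  88  80  78  66  35  38  34]
 [126 124 116  82  83  82  80  84  83  50  36  38]
 [121 124 126  95  78  80  86  78  86  77  35  41]]
```

```bash
python3 - <<'E'
from h import *
np.set_printoptions(linewidth=220,precision=1,suppress=True)
for n in("side0","top0"): print(n,"tcp",proj(load(n),(.2123,.5337,.1948)))
s=load("side2")
for d in((0,0,0),(.01,0,0),(0,.01,0),(0,0,.01)): print(d,proj(s,np.array((.5956,-.1943,.0955))+d))
im=load("side0")["pixels"]; print(im[150:176,78:100:2].mean(2).astype(int))
t=load("top0")["pixels"]; print(t[336:362,96:130:2].mean(2).astype(int))
E
```

```text
side0 tcp [ 95.6 169.9]
top0 tcp [104.9 340.1]
(0, 0, 0) [372.2 268.1]
(0.01, 0, 0) [374.9 266.1]
(0, 0.01, 0) [369.5 265.9]
(0, 0, 0.01) [372.5 265.5]
[[ 11  18  63  77  20  21  54  75  75  70  71]
 [ 16  12  48  47  22   2  50  77  74  71  71]
 [ 35  20  15  14   5  21  28  75  72  76  75]
 [ 45   1   5  17  26   6  22  77  75  76  77]
 [ 59  14   2  29  18   0  34  76  72  75  76]
 [ 66  17  28  21  11   9  32  71  75  74  74]
 [ 72  17  24  16   8  12  39  67  72  75  72]
 [ 76  35  15  16  18  14  42  57  71  75  77]
 [ 78  51  52  30   2   0  32  57  70  75  72]
 [ 69  69  75  46   5  14  23  60  75  76  79]
 [ 71  74  75  56   3   3   3  52  65  76  75]
 [ 73  71  75  62  12   9   5  45  56  72  81]
 [ 74  74  77  66  33   6   0  33  61  77  92]
 [ 71  71  75  68  37   8  26  17  58  93 110]
 [ 76  72  72  73  44   0   3  15  65 107 112]
 [ 72  70  75  77  55  21  28  39  76 107 112]
 [ 71  70  72  74  72  54  67  87  98 109 112]
 [ 75  68  75  70  83  95 107 113 108 106 110]
 [ 72  71  79  82 103 111 116 113 109 106 109]
 [ 67  74  84 105 107 113 106 111 107 108 112]
 [ 71  8
[... 1421 characters left out ...]
 50  44  60  46  32  33  28  36  62 116 120 120 124 115 120]
 [111  95  90  46  51  38  38  30  34  35  79 119 118 118 120 116 119]
 [116 116 110  48  32  31  26  25  29  38  97 120 116 117 118 117 115]
 [117 118 116  71  49  44  44  40  45  53 111 117 119 117 116 114 117]
 [118 117 119 101  89  75  75  77  79  83 115 114 118 118 116 117 115]
 [117 117 115 116 114 104 106 105 105 107 116 118 117 116 116 117 117]
 [119 123 120 118 119 116 117 119 117 118 118 121 115 116 120 119 114]
 [115 117 119 119 118 119 120 121 119 117 119 120 115 114 119 118 118]
 [119 120 122 119 116 119 118 117 120 119 117 114 119 115 117 116 114]
 [119 121 122 121 117 118 115 116 118 117 116 116 119 113 118 115 115]]
```

Below the bar the pixels are blue, and the finger pixels stop right at the bar, so the shut fingers are either behind it or just above it. A short pull will tell which.

Request:
arm_command --deltas '[[[-1, 0, -5, 0, 0, 0, 0], [-1, 0, -10, 0, 0, 0, 0], [-1, 0, -15, 0, 0, 0, 0], [-1, 0, -20, 0, 0, 0, 0], [-1, 0, -25, 0, 0, 0, 0], [-1, 0, -30, 0, 0, 0, 0], [-1, 0, -30, 0, 0, 0, 0]]]'

```text
time_s: 3.5
position: [0.5639, -0.1931, 0.0949]
tcp_rot: [[0.028, 1.0, -0.001], [1.0, -0.028, 0.0], [0.0, -0.001, -1.0]]
force: [0.3, 0.6, -0.0]
finger_gap: -0.0001
grasp_force: 0.0
```

```bash
python3 - <<'E'
from h import *
delta((.594,-.196,.093),Rz((1,-.028,0)))
s=snap("side","3");t=snap("top","3")
A=np.zeros((500,800,3),np.uint8);A[:,:500]=crop(s,320,185,100,100,5);A[:300,500:]=crop(t,320,160,100,100,3);cv2.imwrite("pics/p3.png",A)
E
```

```text
at [ 0.5639 -0.1931  0.0949] shift mm [-2.  30.2  1.8] turn [-0.001 -0.    -0.   ] J [-0.44  0.47 -0.05  1.06 -0.    1.16] F [ 0.3  0.6 -0. ] gap -0.0001 t 3.5
```

View pics/p3.png

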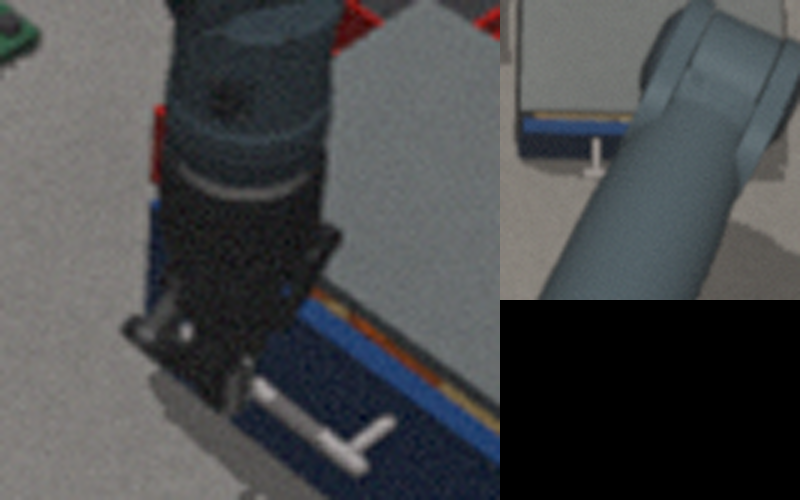

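The finger passed over the bar: it now covers the bar's middle, and the bar's right end is still at (393,278.6). The tips are at about (365,267), some 7–12 px above where the reported TCP projects, so the real finger ends look higher than reported. I'll quantify that using the start pictures as well.

```bash
python3 - <<'E'
from h import *
np.set_printoptions(linewidth=220,precision=1,suppress=True)
c=np.array((.2123,.5337,.1948));y=np.array((.37,.929,0));x=np.array((-.929,.37,0))
for n in("side0","top0"):
  for back in(0,.013,.04):
    print(n,back,[proj(load(n),c+sg*y*d+[0,0,back]).tolist() for sg in(-1,1) for d in(.043,.057)])
s=load("side3");p=np.array((.5639,-.1931,.0949))
for b in(0,.02,.03,.04): print(b,[proj(s,p+[dx,dy,b]).round(1).tolist() for dx,dy in((-.0145,-.011),(.0145,-.011),(-.0145,.011))])
d=s["pixels"].astype(int);print(d[256:284,352:378:2].mean(2).astype(int))
# triangulate the start finger's end (-y finger)
print(tri(load("side0"),(90,165),load("top0"),(116,347)))
E
```

```text
side0 0 [[96.40494057930664, 178.9800866627404], [96.66555005217347, 182.03176540327541], [94.8756199182414, 161.0720831757856], [94.63772099975299, 158.28633995639694]]
side0 0.013 [[94.80211273085735, 175.33711057998454], [95.05395184440908, 178.38587165914115], [93.3247156632624, 157.45176062532772], [93.09496406200566, 154.670390686772]]
side0 0.04 [[91.40173777816074, 167.60859211366227], [91.63449004932744, 170.6500760328302], [90.03720760192152, 149.777631464179], [89.82514538913748, 147.00651431540527]]
top0 0 [[119.00094555069566, 346.44575889313626], [123.58935318342523, 348.52836823018004], [90.936795887921, 333.7078626986083], [86.38794092259707, 331.6432057234813]]
top0 0.013 [[117.39233733247119, 346.56481374974], [122.02031126185611, 348.66590208927505], [89.08726857116463, 333.7143848511437], [84.49953854528565, 331.6315671409777]]
top0 0.04 [[113.9588875859159, 346.81892712713125], [118.67125638477961, 348.9594624047985], [85.14000171675724, 333.7283044490262], [80.46937161091986, 331.6067284567375]]
0 [[362.2, 279.8], [370.3, 273.9], [356.1, 274.8]]
0.02 [[362.6, 27
[... 1046 characters left out ...]
8  82  84  83  79  48  33  36  31]
 [122 121 119 112  81  79  82  83  82  72  47  42  36]
 [128 126 121 125  89  85  84  81  82  80  63  38  36]
 [129 126 126 123 113  86  84  85  80  84  77  46  35]
 [124 118 121 121 124 114  76  85  82  81  85  66  34]
 [120 118 119 123 121 125  89  79  82  83  79  89  56]
 [124 117 123 118 124 129 116  80  85  82  81  81  74]
 [125 123 122 119 124 125 123  90  78  79  86  81  84]
 [127 119 125 121 124 127 124 115  84  84  86  79  84]
 [127 126 128 129 124 121 123 129  95  77  81  86  82]
 [128 130 124 126 120 123 125 128 123  82  83  84  87]
 [124 126 125 125 119 128 127 126  97  79  88  82  82]]
(array([0.2, 0.5, 0.3]), np.float64(0.0029317484138055186))
```

Request:
arm_command --deltas '[[[-1, 0, -40, -20, 0, 0, 0], [-1, 60, -80, -40, 0, 0, 0], [-1, 60, -80, -40, 0, 0, 0], [-1, 60, -80, -40, 0, 0, 0], [-1, 60, -80, -40, 0, 0, 0]]]'

```text
time_s: 4.02
position: [0.4868, -0.1302, 0.1357]
tcp_rot: [[0.026, 1.0, 0.001], [1.0, -0.026, -0.001], [-0.0, 0.001, -1.0]]
force: [-0.2, 0.2, -0.5]
finger_gap: -0.0003
grasp_force: 0.0
```

```bash
python3 - <<'E'
from h import *
delta((.594,-.196,.093),Rz((1,-.028,0)))
snap("side","4")
E
```

```text
at [ 0.4868 -0.1302  0.1357] shift mm [-62.9 108.8  42.9] turn [0.001 0.    0.002] J [-0.39  0.26 -0.24  1.07  0.    1.21] F [-0.2  0.2 -0.5] gap -0.0003 t 4.02
```

Request:
arm_command --deltas '[[[1, 0, 0, 0, 0, 0, 0], [1, 0, 0, 0, 0, 0, 0], [1, 0, 0, 0, 0, 0, 0], [1, 0, 0, 0, 0, 0, 0], [1, 0, 0, 0, 0, 0, 0], [1, 0, 0, 0, 0, 0, 0]]]'

```text
time_s: 4.57
position: [0.4869, -0.1313, 0.1346]
tcp_rot: [[0.028, 1.0, -0.0], [1.0, -0.028, 0.0], [0.0, -0.0, -1.0]]
force: [-0.4, 0.3, 0.4]
finger_gap: 0.0722
grasp_force: 0.0
```

```bash
python3 - <<'E'
from h import *
delta((.594,-.196,.093),Rz((1,-.028,0)))
snap("side","5")
from cell import r
p=np.asarray(r.state()["position"]); c=load("side4"); q=proj(c,p); print(q)
x0,y0=int(q[0])-50,int(q[1])-70
A=[]
for n in("side4","side5"):
    g=crop(load(n),x0,y0,100,100,4); g=(255*(g/255.)**.45).astype(np.uint8)
    for P,col in((p,(0,0,255)),(p+[0,0,.019],(0,255,0)),(p+[.05,0,.013],(255,255,0)),(p-[.05,0,-.013],(255,255,0))):
        u=(proj(c,P)-[x0,y0])*4; cv2.circle(g,(int(u[0]),int(u[1])),3,col,-1)
    A.append(g)
print(x0,y0);cv2.imwrite("pics/grip.png",np.hstack(A))
E
```

```text
at [ 0.4869 -0.1313  0.1346] shift mm [-61.7 108.9  41.6] turn [-0. -0. -0.] J [-0.39  0.26 -0.24  1.07  0.    1.21] F [-0.4  0.3  0.4] gap 0.0722 t 4.57
[324.45300938 266.09892819]
274 196
```

View pics/grip.png

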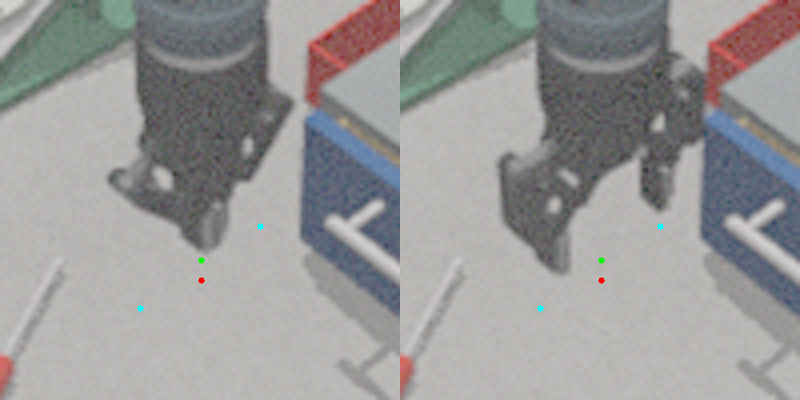

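The picture shows the shut tip at crop (207,250), where the reported TCP projects to (201,281). The open tips at (158,270) and (258,208) are shifted by the same amount. So the finger ends are about 25 mm short of the reported TCP, probably along the tool axis. I'll grasp the bar 25 mm deeper and check it by contact.

Request:
arm_command --deltas '[[[-0.3, -30, 50, -30, 0, 0, 0], [-0.3, -65, 105, -30, 0, 0, 0], [-0.3, -65, 105, -30, 0, 0, 0], [-0.3, -65, 105, -30, 0, 0, 0], [-0.3, -65, 105, -30, 0, 0, 0], [-0.3, -65, 105, 0, 0, 0, 0], [-0.3, -65, 105, 30, 0, 0, 0], [-0.3, -65, 105, 50, 0, 0, 0], [-0.3, -65, 105, 65, 0, 0, 0], [-0.3, -65, 105, 65, 0, 0, 0], [-0.3, -65, 105, 65, 0, 0, 0]]]'

```text
time_s: 5.53
position: [0.5881, -0.1978, 0.0694]
tcp_rot: [[0.028, 1.0, -0.003], [1.0, -0.028, 0.001], [0.001, -0.003, -1.0]]
force: [0.5, -1.3, 0.5]
finger_gap: 0.0301
grasp_force: 0.0
```

Request:
arm_command --deltas '[[[-1, 0, 0, 0, 0, 0, 0], [-1, 0, 0, 0, 0, 0, 0], [-1, 0, 0, 0, 0, 0, 0], [-1, 0, 0, 0, 0, 0, 0], [-1, 0, 0, 0, 0, 0, 0]]]'

```text
time_s: 5.95
position: [0.5912, -0.1991, 0.0719]
tcp_rot: [[0.027, 1.0, 0.003], [1.0, -0.027, -0.001], [-0.001, 0.003, -1.0]]
force: [-0.7, 2.3, 7.4]
finger_gap: 0.008
grasp_force: 59.0
```

The bar is gripped: gap 8 mm, grip force 59 N. Now I pull.

Request:
arm_command --deltas '[[[-1, 0, -6, 0, 0, 0, 0], [-1, 0, -18, 0, 0, 0, 0], [-1, 0, -32, 0, 0, 0, 0], [-1, 0, -46, 0, 0, 0, 0], [-1, 0, -60, 0, 0, 0, 0], [-1, 0, -74, 0, 0, 0, 0], [-1, 0, -88, 0, 0, 0, 0], [-1, 0, -102, 0, 0, 0, 0], [-1, 0, -114, 0, 0, 0, 0], [-1, 0, -124, 0, 0, 0, 0], [-1, 0, -130, 0, 0, 0, 0], [-1, 0, -132, 0, 0, 0, 0]]]'

```text
time_s: 6.95
position: [0.459, -0.2, 0.0719]
tcp_rot: [[0.03, 1.0, 0.003], [1.0, -0.03, -0.01], [-0.009, 0.003, -1.0]]
force: [1.6, -8.9, 0.9]
finger_gap: 0.0083
grasp_force: 59.1
```

Request:
arm_command --deltas '[[[-1, 0, -2, 0, 0, 0, 0], [-1, 0, -4, 0, 0, 0, 0], [-1, 0, -6, 0, 0, 0, 0]]]'

```text
time_s: 7.2
position: [0.4541, -0.2, 0.0719]
tcp_rot: [[0.029, 1.0, 0.004], [1.0, -0.029, -0.01], [-0.01, 0.004, -1.0]]
force: [0.6, -8.6, 1.9]
finger_gap: 0.0079
grasp_force: 59.1
```

Request:
arm_command --deltas '[[[-1, -2, -2, 0, 0, 0, 0], [-1, -2, -4, 0, 0, 0, 0], [-1, -2, -5, 0, 0, 0, 0], [-1, -2, -5, 0, 0, 0, 0]]]'

```text
time_s: 7.53
position: [0.4504, -0.1999, 0.0719]
tcp_rot: [[0.028, 1.0, 0.007], [1.0, -0.028, -0.005], [-0.005, 0.007, -1.0]]
force: [4.0, -4.2, 2.6]
finger_gap: 0.0078
grasp_force: 59.2
```

Request:
arm_command --deltas '[[[-1, 0, -2, 0, 0, 0, 0], [-1, 0, -3, 0, 0, 0, 0], [-1, 0, -4, 0, 0, 0, 0], [-1, 0, -4, 0, 0, 0, 0]]]'

```text
time_s: 7.87
position: [0.4506, -0.1999, 0.072]
tcp_rot: [[0.027, 1.0, 0.014], [1.0, -0.027, -0.004], [-0.004, 0.014, -1.0]]
force: [14.2, -3.9, -7.6]
finger_gap: 0.0082
grasp_force: 58.5
```

The stop is reached: x stays at 0.4505 while the force rises to 14 N. I let go, lift and clear the view.

Request:
arm_command --deltas '[[[-1, 0, 3, 0, 0, 0, 0], [-0.3, 0, 3, 0, 0, 0, 0], [-0.3, 0, 3, 0, 0, 0, 0], [-0.3, 0, 3, 0, 0, 0, 0], [-0.3, 0, 3, 0, 0, 0, 0], [-0.3, 0, 3, -30, 0, 0, 0], [-0.3, 0, 3, -70, 0, 0, 0], [-0.3, 0, 3, -110, 0, 0, 0], [-0.3, 60, 3, -150, 0, 0, 0], [-0.3, 120, -10, -150, 0, 0, 0], [-0.3, 170, -15, -150, 0, 0, 0], [-0.3, 210, -20, -150, 0, 0, 0]]]'

```text
time_s: 8.87
position: [0.4337, -0.0378, 0.218]
tcp_rot: [[0.03, 1.0, 0.002], [1.0, -0.03, -0.0], [-0.0, 0.002, -1.0]]
force: [1.4, 0.4, -1.0]
finger_gap: 0.0298
grasp_force: 0.0
```

Request:
arm_command --deltas '[[[-0.2, 40, -10, 0, 0, 0, 0], [-0.2, 80, -20, 0, 0, 0, 0], [-0.2, 110, -20, 0, 0, 0, 0], [-0.2, 110, -20, 0, 0, 0, 0]]]'

```text
time_s: 9.2
position: [0.4154, 0.076, 0.2169]
tcp_rot: [[0.021, 1.0, -0.001], [1.0, -0.021, 0.002], [0.002, -0.001, -1.0]]
force: [-0.1, -0.4, 0.8]
finger_gap: 0.0338
grasp_force: 0.0
```

```bash
python3 - <<'E'
from h import *
np.set_printoptions(precision=4,suppress=True)
delta((.594,-.196,.093),Rz((1,-.028,0)))
s,t=snap("side","6"),snap("top","6")
for n,c,(x0,y0,w,h) in(("side",s,(300,190,120,120)),("top",t,(325,170,95,80))):
    H=hsv(c)[y0:y0+h,x0:x0+w]; m=((H[...,0]<14)&(H[...,1]>170)&(H[...,2]>60)).astype(np.uint8)
    for k in cv2.findContours(m,0,1)[0]:
        if cv2.contourArea(k)>15: print(n,cv2.contourArea(k),cv2.minAreaRect(k),"off",(x0,y0), (k[:,0].min(0)+[x0,y0],k[:,0].max(0)+[x0,y0]))
A=np.zeros((480,800,3),np.uint8);A[:480,:400]=crop(s,310,195,100,120,4);A[:400,400:]=crop(t,325,160,100,100,4);cv2.imwrite("pics/nut.png",A)
E
```

```text
at [0.4154 0.076  0.2169] shift mm [-268.4  184.4  123.1] turn [-0.001 -0.002  0.007] J [ 0.03  0.06 -0.27  1.24  0.    1.62] F [-0.1 -0.4  0.8] gap 0.0338 t 9.2
side 422.5 ((61.203975677490234, 88.63630676269531), (39.40865707397461, 27.39475440979004), 5.856013774871826) off (300, 190) (array([343, 263]), array([382, 293]))
side 288.0 ((69.82162475585938, 9.659812927246094), (9.942073822021484, 47.70738983154297), 56.88865280151367) off (300, 190) (array([351, 190]), array([392, 216]))
top 50.5 ((37.92307662963867, 61.38461685180664), (4.437601089477539, 24.40680503845215), 56.3099365234375) off (325, 170) (array([352, 223]), array([372, 237]))
```

View pics/nut.png

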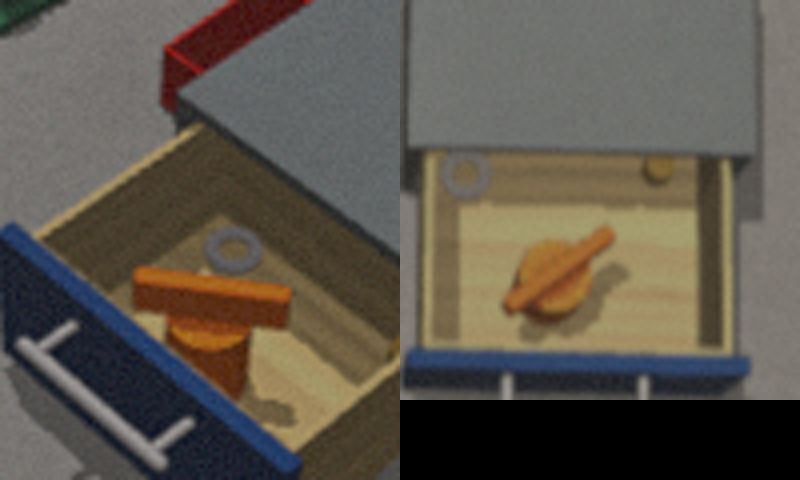

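The nut stands upright in the open drawer. Its fin's top edge runs from crop (510,300) to (608,235) in the top view and from (135,271) to (290,291) in the side view, centres about (364.8,226.9) and (363.2,265.2).

```bash
python3 - <<'E'
from h import *
np.set_printoptions(precision=4,suppress=True)
s,t=load("side6"),load("top6")
T=lambda x,y:(325+(x-400)/4,160+y/4);S=lambda x,y:(310+x/4,195+y/4)
for a,b in(((135,271),(510,301)),((290,291),(608,236))):
    print(tri(s,S(*a),t,T(*b)),plane(s,S(*a),.122),plane(t,T(*b),.122))
a=plane(t,T(510,301),.122);b=plane(t,T(608,236),.122);print((a+b)/2,np.degrees(np.arctan2(*(b-a)[1::-1])),np.linalg.norm(b-a))
a=plane(s,S(135,271),.122);b=plane(s,S(290,291),.122);print((a+b)/2,np.degrees(np.arctan2(*(b-a)[1::-1])),np.linalg.norm(b-a))
# finer: PCA of bright orange strip in both views
for n,c,(x0,y0,w,h) in(("side",s,(340,255,45,40)),("top",t,(345,210,40,35))):
    g=cv2.resize(c["pixels"][y0:y0+h,x0:x0+w],None,fx=4,fy=4,interpolation=cv2.INTER_CUBIC);H=cv2.cvtColor(g,cv2.COLOR_RGB2HSV)
    m=((H[...,0]<13)&(H[...,1]>190)&(H[...,2]>(170 if n=="side" else 120))).astype(np.uint8)
    k=max(cv2.findContours(m,0,1)[0],key=cv2.contourArea);r_=cv2.minAreaRect(k);bx=(cv2.boxPoints(r_)+.5)/4-.5+[x0,y0]
    print(n,cv2.contourArea(k),np.array(r_[1])/4,plane(c,bx.mean(0),.122)); print(np.array([plane(c,q,.122)[:2] for q in bx]))
E
```

```text
(array([ 0.5393, -0.1469,  0.1201]), np.float64(0.0009671963676118643)) [ 0.5376 -0.1479  0.122 ] [ 0.5393 -0.147   0.122 ]
(array([ 0.5954, -0.2228,  0.1202]), np.float64(0.008207419883093599)) [ 0.5981 -0.2254  0.122 ] [ 0.5915 -0.2201  0.122 ]
[ 0.5654 -0.1836  0.122 ] -54.517073919448045 0.08981739673174889
[ 0.5679 -0.1866  0.122 ] -52.02440510364959 0.09832360345160493Traceback (most recent call last):
  File "<stdin>", line 13, in <module>
ValueError: max() iterable argument is empty
```

```bash
python3 - <<'E'
from h import *
a=np.radians(37);delta((.564,-.185,.17),Rz((np.cos(a),np.sin(a),0)))
E
```

```text
at [0.4163 0.0723 0.2168] shift mm [-253.4  154.1   46.8] turn [-0.001  0.    -0.671] J [ 0.02  0.06 -0.27  1.24 -0.    1.62] F [0.5 0.2 0.6] gap 0.0338 t 9.3
```

Request:
arm_command --deltas '[[[-0.2, -253, 154, 0, 0, 0, -0.67], [-0.2, -253, 154, 0, 0, 0, -0.67], [-0.2, -253, 154, 0, 0, 0, -0.67], [-0.2, -253, 154, 0, 0, 0, -0.67], [-0.2, -253, 154, 0, 0, 0, -0.67], [-0.2, -253, 154, 0, 0, 0, -0.67], [-0.2, -253, 154, 0, 0, 0, -0.67], [-0.2, -253, 154, 0, 0, 0, -0.67], [-0.2, -253, 154, 30, 0, 0, -0.67], [-0.2, -253, 154, 47, 0, 0, -0.67], [-0.2, -253, 154, 47, 0, 0, -0.67], [-0.2, -253, 154, 47, 0, 0, -0.67]]]'

```text
time_s: 10.3
position: [0.5621, -0.1867, 0.1688]
tcp_rot: [[-0.597, 0.802, -0.004], [0.802, 0.597, 0.001], [0.003, -0.002, -1.0]]
force: [-0.0, 0.6, -0.0]
finger_gap: 0.0341
grasp_force: 0.0
```

```bash
python3 - <<'E'
from h import *
a=np.radians(37);delta((.564,-.185,.07),Rz((np.cos(a),np.sin(a),0)))
c=snap("side","7");g=crop(c,320,205,80,100,5);g=(255*(g/255.)**.6).astype(np.uint8);cv2.imwrite("pics/ab.png",g)
E
```

```text
at [ 0.5621 -0.1867  0.1688] shift mm [-0.1  2.8 98.8] turn [-0.002 -0.003 -0.006] J [-0.43  0.42  0.08  1.23 -0.    0.5 ] F [-0.   0.6 -0. ] gap 0.0341 t 10.3
```

View pics/ab.png

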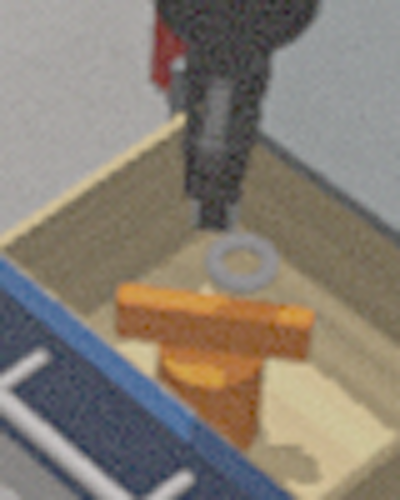

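The tips are at crop (213,225), directly above the fin centre at (213,303). I go down 100 mm and grip.

Request:
arm_command --deltas '[[[-0.2, 0, 2, 30, 0, 0, 0], [-0.2, 0, 2, 60, 0, 0, 0], [-0.2, 0, 2, 80, 0, 0, 0], [-0.2, 0, 2, 92, 0, 0, 0], [-0.2, 0, 2, 99, 0, 0, 0], [-0.2, 0, 2, 99, 0, 0, 0], [-0.2, 0, 2, 99, 0, 0, 0]]]'

```text
time_s: 10.93
position: [0.5663, -0.1849, 0.0724]
tcp_rot: [[-0.599, 0.801, 0.002], [0.801, 0.599, -0.001], [-0.002, 0.001, -1.0]]
force: [-0.3, 0.2, 1.3]
finger_gap: 0.0342
grasp_force: 0.0
```

Request:
arm_command --deltas '[[[-1, 0, 0, 0, 0, 0, 0], [-1, 0, 0, 0, 0, 0, 0], [-1, 0, 0, 0, 0, 0, 0], [-1, 0, 0, 0, 0, 0, 0]]]'

```text
time_s: 11.27
position: [0.5671, -0.1852, 0.073]
tcp_rot: [[-0.599, 0.801, 0.003], [0.801, 0.599, -0.002], [-0.003, 0.002, -1.0]]
force: [-0.5, -0.8, 5.4]
finger_gap: 0.0123
grasp_force: 60.3
```

The nut is gripped (60 N). I lift it clear of the drawer.

Request:
arm_command --deltas '[[[-1, 0, 0, -8, 0, 0, 0], [-1, 0, 0, -25, 0, 0, 0], [-1, 0, 0, -50, 0, 0, 0], [-1, 0, 0, -75, 0, 0, 0], [-1, 0, 0, -100, 0, 0, 0], [-1, 0, 0, -125, 0, 0, 0], [-1, 0, 0, -150, 0, 0, 0], [-1, 0, 0, -170, 0, 0, 0], [-1, 0, 0, -180, 0, 0, 0], [-1, 0, 0, -180, 0, 0, 0]]]'

```text
time_s: 12.1
position: [0.5667, -0.185, 0.2543]
tcp_rot: [[-0.599, 0.801, 0.005], [0.801, 0.599, -0.002], [-0.004, 0.003, -1.0]]
force: [0.0, 0.1, -1.5]
finger_gap: 0.0124
grasp_force: 59.4
```

```bash
python3 - <<'E'
from h import *
a=np.array((-.4997,.018,.866));seat=np.array((.611,.269,.083))
delta(seat+a*(.051+.13),Rz((0,1,0),-a))
E
```

```text
at [ 0.5667 -0.185   0.2543] shift mm [393.9 236.8  13.5] turn [-0.226 -0.488 -0.902] J [-0.42  0.42  0.29  1.44  0.    0.51] F [ 0.   0.1 -1.5] gap 0.0124 t 12.1
```

Request:
arm_command --deltas '[[[-1, 394, 237, -20, -0.226, -0.488, -0.902], [-1, 394, 237, -20, -0.226, -0.488, -0.902], [-1, 394, 237, -20, -0.226, -0.488, -0.902], [-1, 394, 237, -20, -0.226, -0.488, -0.902], [-1, 394, 237, -20, -0.226, -0.488, -0.902], [-1, 394, 237, -20, -0.226, -0.488, -0.902], [-1, 394, 237, -20, -0.226, -0.488, -0.902], [-1, 394, 237, -20, -0.226, -0.488, -0.902], [-1, 394, 237, 0, -0.226, -0.488, -0.902], [-1, 394, 237, 13, -0.226, -0.488, -0.902], [-1, 394, 237, 13, -0.226, -0.488, -0.902], [-1, 394, 237, 13, -0.226, -0.488, -0.902]]]'

```text
time_s: 13.1
position: [0.5155, 0.2783, 0.2338]
tcp_rot: [[-0.871, 0.0, 0.491], [-0.006, 1.0, -0.012], [-0.49, -0.014, -0.871]]
force: [-0.4, -0.5, -1.1]
finger_gap: 0.0123
grasp_force: 59.5
```

```bash
python3 - <<'E'
from h import *
a=np.array((-.4997,.018,.866));seat=np.array((.611,.269,.083))
delta(seat+a*(.051+.13),Rz((0,1,0),-a))
E
```

```text
at [0.5155 0.2783 0.2338] shift mm [-7.3 -6.1 -2.6] turn [ 0.006 -0.011  0.006] J [ 0.54  0.01 -0.43  0.69 -0.27  0.48] F [-0.4 -0.5 -1.1] gap 0.0123 t 13.1
```

Request:
arm_command --deltas '[[[-1, -7, -6, -2, 0.006, -0.011, 0.006], [-1, -7, -6, -2, 0.006, -0.011, 0.006], [-1, -7, -6, -2, 0.006, -0.011, 0.006], [-1, -7, -6, -2, 0.006, -0.011, 0.006]]]'

```text
time_s: 13.43
position: [0.5247, 0.2655, 0.2435]
tcp_rot: [[-0.863, 0.019, 0.505], [0.009, 1.0, -0.024], [-0.506, -0.016, -0.863]]
force: [0.1, -0.2, -1.8]
finger_gap: 0.0125
grasp_force: 59.6
```

```bash
cat >> h.py <<'E'
def nutpts():
    from cell import r
    s=r.state();p=np.asarray(s["position"]);R=np.asarray(s["tcp_rot"]);u=p+.051*R[:,2]
    th=np.linspace(0,2*np.pi,73)[:,None]; ring=.028*(np.cos(th)*R[:,0]+np.sin(th)*R[:,1])
    fin=[-sx*.05*R[:,0]+sy*.007*R[:,1]-h*R[:,2] for sx in(-1,1) for sy in(-1,1) for h in(.067,.1)]
    return p,R,u,u+ring,u+ring-.067*R[:,2],u+np.array(fin)
E
python3 - <<'E'
from h import *
np.set_printoptions(precision=1,suppress=True)
a=np.array((-.4997,.018,.866));seat=np.array((.611,.269,.083))
delta(seat+a*(.051+.13),Rz((0,1,0),-a))
s,t=snap("side","8"),snap("top","8")
p,R,u,b,tp,fin=nutpts()
for n,c in(("side",s),("top",t)):
    H=hsv(c); q=proj(c,u).astype(int); x0,y0=q[0]-45,q[1]-45
    m=((H[...,0]<15)&(H[...,1]>160)&(H[...,2]>60)).astype(np.uint8);w=np.zeros_like(m);w[y0:y0+90,x0:x0+90]=m[y0:y0+90,x0:x0+90]
    print(n,"u px",proj(c,u),"tip px",proj(c,seat+.06*a),"seat",proj(c,seat))
    for k in cv2.findContours(w,0,1)[0]:
        if cv2.contourArea(k)>15: print(" obs area",cv2.contourArea(k),k[:,0].min(0),k[:,0].max(0))
    for nm,P in(("rim",b),("hubtop",tp),("fin",fin)):
        Q=np.array([proj(c,x) for x in P]);print("  pred",nm,Q.min(0),Q.max(0))
    sub=w[y0:y0+90:2,x0:x0+90:2]; ys,xs=np.where(sub); print(x0,y0)
    for row in sub[ys.min():ys.max()+1] if len(ys) else []: print(''.join('.#'[v] for v in row))
E
```

```text
at [0.5 0.3 0.2] shift mm [5.6 6.7 1. ] turn [-0.  0. -0.] J [ 0.5 -0.  -0.4  0.7 -0.3  0.5] F [ 0.1 -0.2 -1.8] gap 0.0125 t 13.43
side u px [248.3 161.8] tip px [258. 174.] seat [267.8 183.1]
 obs area 654.0 [218 130] [256 169]
  pred rim [239.9 153.1] [256.8 170.5]
  pred hubtop [226.8 140.9] [244.2 158.9]
  pred fin [215.3 128.4] [248.6 164.9]
203 116
...................#.........................
..................###........................
.................#####.......................
................#######......................
...............#######.......................
...............######........................
................#####........................
.................####........................
.................#####.......................
...........##....######......................
..........####..####.###.....................
..........##########.####....................
.........##########.######...................
........###################..................
........###################..................
..........###...###########..................
.......
[... 163 characters left out ...]
.............
top u px [210.9 221.9] tip px [213.3 216.3] seat [217.  210.4]
 obs area 230.5 [197 213] [218 233]
  pred rim [201.1 212.5] [220.7 231.2]
  pred hubtop [195.8 220. ] [216.2 239.3]
  pred fin [200.3 212.1] [209.  251.3]
165 176
....................####.....................
...................#######...................
...................##.#####..................
..................########...................
..................###.####...................
.................#########...................
................#####.##.#...................
................#.###.####...................
..................##...###...................
..................##...###...................
```

```bash
python3 - <<'E'
from h import *
np.set_printoptions(precision=4,suppress=True)
s,t=load("side0"),load("top0")
a=np.array((-.4997,.018,.866))
tip,e=tri(s,(259.2,174.),t,(213.9,214.8)); print("tip",tip,e,"seat from tip",tip-.06*a)
w,e=tri(s,(267.2,183.),t,(217.16,210.19)); print(w,e,(tip-w)/np.linalg.norm(tip-w),np.linalg.norm(tip-w))
# brass crown: yellow mask centroid
for n,c,(x0,y0,wd,h) in(("side",s,(255,165,25,25)),("top",t,(205,195,25,25))):
    H=hsv(c)[y0:y0+h,x0:x0+wd];m=((H[...,0]>8)&(H[...,0]<28)&(H[...,1]>90)&(H[...,2]>60)).astype(np.uint8)
    y,x=np.where(m);print(n,"crown",x.min()+x0,x.max()+x0,y.min()+y0,y.max()+y0,x.mean()+x0,y.mean()+y0)
    Z=np.array([proj(c,w+.022*a+.018*(np.cos(k)*np.array((.866,0,.5))+np.sin(k)*np.array((0,1,0)))) for k in np.linspace(0,6.28,60)]);print("  pred",Z.min(0),Z.max(0))
    G=cv2.cvtColor(c["pixels"],cv2.COLOR_RGB2GRAY)[y0:y0+h,x0:x0+wd]; print(G)
E
```

```text
tip [0.5854 0.2691 0.1332] 0.0014218226588807467 seat from tip [0.6153 0.268  0.0812]
[0.6103 0.2687 0.0843] 0.0025896080781566107 [-0.4545  0.0065  0.8907] 0.05488544353748536
side crown 260 270 175 185 265.75757575757575 181.15151515151516
  pred [258.9023 174.3118] [269.3348 184.9404]
[[109 114 112 109 108 110 110 112 108 114 111 112 111 123 121 128 129 121
   96  65  50  38  27  26  39]
 [109 115 113 104 108 113 112 110 113 109 112 113 121 129 125 130 130 133
  124 112 101  77  65  46  37]
 [109 112 111 110 106 107 112 112 105 105 112 123 128 130 137 144 148 154
  155 155 146 137 123 110  93]
 [110 109 107 107 110 114 104 104 104 108 118 121 130 145 154 154 156 151
  152 155 155 152 154 156 159]
 [112 111 109 107 109 111 108 110 111 125 119  73  81 133 152 152 153 152
  152 153 152 153 150 154 149]
 [107 112 109 114 112 107 113 114 136 140  97  71 105 125 153 156 151 154
  149 151 153 154 149 153 135]
 [110 107 110 112 110 113 119 133 153 147 119 124 157 154 156 149 154 151
  152 151 151 151 153 151 152]
 [110 107 120 122 124 120 110 127 146 153 154 157 157 150 147 148 138 142
  
[... 3851 characters left out ...]
23 115 102  89  76  63  85 102 100  61
   49  55  60  58  58  78 117]
 [152 130  84  61  64  93 115 127 128 122 108  88  71  65  83  99  90  62
   50  52  54  57  62  92 126]
 [153 144 106  66  61  86 122 132 130 128 113  90  71  68  77  80  69  54
   50  52  53  57  74 106 141]
 [154 151 129  98  69  82 120 129 131 129 116  88  68  74  76  66  48  49
   49  48  48  66  85 119 142]
 [154 153 147 125  88  79 102 124 131 128 108  77  68  74  67  58  46  52
   48  53  56  76 105 132 150]
 [153 156 156 147 123  92  87 101 108 107  85  66  60  64  55  47  45  47
   47  56  74 100 127 145 150]
 [156 157 155 155 148 125 106  88  83  74  66  53  50  48  47  46  48  52
   62  79 100 127 143 149 148]]
```

```bash
cat >> h.py <<'E'
A=np.array((-.4997,.018,.866));SEAT=np.array((.610,.2665,.083))
def rel():
    from cell import r
    s=r.state();p=np.asarray(s["position"]);R=np.asarray(s["tcp_rot"]);u=p+.051*R[:,2]-SEAT
    print("t",round(s["time_s"],2),"underside h",round(u@A*1e3,1),"lateral(world)",np.round((u-A*(u@A))*1e3,1),"tilt",round(np.arccos(-R[:,2]@A),3),"F tool",np.round(R.T@s["force"],1),"T",np.round(s["wrist_torque"],2),"J",np.round(s["joints"],2))
E
python3 - <<'E'
from h import *
from cell import r
rel();delta(SEAT+A*(.051+.055),Rz((0,1,0),-A))
E
```

```text
t 13.53 underside h 130.7 lateral(world) [ 5.9 -4.4  3.5] tilt 0.01 F tool [ 0.7 -0.7  1.1] T [0.07 0.61 0.04] J [ 0.52 -0.   -0.43  0.69 -0.28  0.47]
at [0.5248 0.2657 0.2437] shift mm [ 7.1  4.4 75.6] turn [-0.005  0.007 -0.009] J [ 0.52 -0.   -0.43  0.69 -0.28  0.47] F [-0.1 -0.7 -1.3] gap 0.0125 t 13.53
```

Request:
arm_command --deltas '[[[-1, 7, 4, 0, -0.005, 0.007, -0.009], [-1, 7, 4, 15, -0.005, 0.007, -0.009], [-1, 7, 4, 30, -0.005, 0.007, -0.009], [-1, 7, 4, 45, -0.005, 0.007, -0.009], [-1, 7, 4, 55, -0.005, 0.007, -0.009], [-1, 7, 4, 60, -0.005, 0.007, -0.009], [-1, 7, 4, 60, -0.005, 0.007, -0.009], [-1, 7, 4, 60, -0.005, 0.007, -0.009], [-1, 7, 4, 60, -0.005, 0.007, -0.009]]]'

```text
time_s: 14.28
position: [0.549, 0.27, 0.1889]
tcp_rot: [[-0.866, 0.007, 0.5], [-0.002, 1.0, -0.017], [-0.5, -0.016, -0.866]]
force: [0.9, -1.1, -2.1]
finger_gap: 0.0121
grasp_force: 59.5
```

```bash
python3 - <<'E'
from h import *
np.set_printoptions(precision=1,suppress=True)
rel();delta(SEAT+A*(.051+.055),Rz((0,1,0),-A))
s,t=snap("side","9"),snap("top","9");p,R,u,b,tp,fin=nutpts()
for n,c in(("side",s),("top",t)):
    H=hsv(c);q=proj(c,u).astype(int);m=((H[...,0]<15)&(H[...,1]>120)&(H[...,2]>50)).astype(np.uint8);w=np.zeros_like(m);w[q[1]-45:q[1]+45,q[0]-45:q[0]+45]=m[q[1]-45:q[1]+45,q[0]-45:q[0]+45]
    for k in cv2.findContours(w,0,1)[0]:
        if cv2.contourArea(k)>40: print(n,"obs",cv2.contourArea(k),k[:,0].min(0),k[:,0].max(0))
    for nm,P in(("rim",b),("hubtop",tp),("fin",fin)):
        Q=np.array([proj(c,x) for x in P]);print("  pred",nm,Q.min(0),Q.max(0))
E
```

```text
t 14.28 underside h 71.2 lateral(world) [0.1 1.3 0.1] tilt 0.005 F tool [ 0.2 -1.1  2.3] T [ 0.   0.7 -0. ] J [ 0.5  0.1 -0.5  0.5 -0.3  0.4]
at [0.5 0.3 0.2] shift mm [ 0.1 -1.3 16.2] turn [0. 0. 0.] J [ 0.5  0.1 -0.5  0.5 -0.3  0.4] F [ 0.9 -1.1 -2.1] gap 0.0121 t 14.28
side obs 612.0 [228 143] [264 180]
  pred rim [247.9 164. ] [264.4 180.8]
  pred hubtop [235.8 152.7] [252.8 170.1]
  pred fin [225.1 140.8] [256.9 175.9]
top obs 296.0 [199 208] [221 229]
  pred rim [203.4 208.6] [222.3 226.6]
  pred hubtop [198.6 215.5] [218.2 234.2]
  pred fin [202.9 207.9] [211.4 245.5]
```

The nut's pixels match the prediction to within about 1 px. I continue down the stud in steps, checking the force.

Request:
arm_command --deltas '[[[-1, 0, -1, 6, 0, 0, 0], [-1, 0, -1, 12, 0, 0, 0], [-1, 0, -1, 18, 0, 0, 0], [-1, 0, -1, 21, 0, 0, 0], [-1, 0, -1, 21, 0, 0, 0]]]'

```text
time_s: 14.8
position: [0.5598, 0.2684, 0.1691]
tcp_rot: [[-0.866, 0.007, 0.499], [-0.002, 1.0, -0.018], [-0.499, -0.016, -0.866]]
force: [1.3, 0.8, -2.9]
finger_gap: 0.0126
grasp_force: 59.4
```

```bash
python3 -c "
from h import *
rel()"
```

```text
t 14.8 underside h 48.7 lateral(world) [-0.4  0.1 -0.3] tilt 0.005 F tool [0.3 0.9 3.1] T [0.24 0.26 0.13] J [ 0.48  0.11 -0.51  0.49 -0.25  0.43]
```

Request:
arm_command --deltas '[[[-1, 0, 0, 4, 0, 0, 0], [-1, 0, 0, 8, 0, 0, 0], [-1, 0, 0, 10, 0, 0, 0], [-1, 0, 0, 10, 0, 0, 0]]]'

```text
time_s: 15.13
position: [0.5646, 0.2682, 0.1608]
tcp_rot: [[-0.866, 0.007, 0.499], [-0.002, 1.0, -0.018], [-0.499, -0.016, -0.866]]
force: [1.2, 0.8, -2.1]
finger_gap: 0.0119
grasp_force: 59.4
```

```bash
python3 -c "
from h import *
rel()"
```

```text
t 15.13 underside h 39.1 lateral(world) [-0.4  0.1 -0.2] tilt 0.004 F tool [-0.   0.9  2.4] T [0.18 0.26 0.13] J [ 0.48  0.12 -0.52  0.47 -0.25  0.42]
```

Request:
arm_command --deltas '[[[-1, 0, 0, 4, 0, 0, 0], [-1, 0, 0, 8, 0, 0, 0], [-1, 0, 0, 10, 0, 0, 0], [-1, 0, 0, 10, 0, 0, 0]]]'

```text
time_s: 15.47
position: [0.5695, 0.268, 0.152]
tcp_rot: [[-0.866, 0.007, 0.499], [-0.002, 1.0, -0.018], [-0.499, -0.016, -0.866]]
force: [2.9, 0.9, -0.1]
finger_gap: 0.0122
grasp_force: 59.4
```

```bash
python3 -c "
from h import *
rel()"
```

```text
t 15.47 underside h 29.1 lateral(world) [-0.5  0.1 -0.3] tilt 0.005 F tool [-2.5  0.9  1.6] T [0.27 0.24 0.13] J [ 0.47  0.14 -0.52  0.44 -0.25  0.42]
```

Request:
arm_command --deltas '[[[-1, 0, 0, 2, 0, 0, 0], [-1, 0, 0, 4, 0, 0, 0], [-1, 0, 0, 4, 0, 0, 0]]]'

```text
time_s: 15.72
position: [0.5717, 0.2681, 0.1492]
tcp_rot: [[-0.866, 0.007, 0.5], [-0.002, 1.0, -0.017], [-0.5, -0.016, -0.866]]
force: [1.8, 1.4, -0.2]
finger_gap: 0.0121
grasp_force: 59.6
```

```bash
python3 -c "
from h import *
rel()"
```

```text
t 15.72 underside h 25.5 lateral(world) [-0.   0.3 -0. ] tilt 0.005 F tool [-1.5  1.4  1.1] T [0.21 0.21 0.17] J [ 0.47  0.14 -0.52  0.44 -0.24  0.42]
```

Request:
arm_command --deltas '[[[-1, 0, 0, 2, 0, 0, 0], [-1, 0, 0, 3, 0, 0, 0], [-1, 0, 0, 3, 0, 0, 0]]]'

```text
time_s: 15.97
position: [0.5728, 0.2687, 0.1484]
tcp_rot: [[-0.865, 0.006, 0.501], [-0.003, 1.0, -0.016], [-0.501, -0.015, -0.865]]
force: [-9.4, -0.3, 12.9]
finger_gap: 0.012
grasp_force: 61.8
```

```bash
python3 -c "
from h import *
rel()"
```

```text
t 15.97 underside h 24.3 lateral(world) [0.5 0.9 0.3] tilt 0.005 F tool [  1.7  -0.5 -15.8] T [-0.09  1.01 -0.01] J [ 0.47  0.14 -0.53  0.43 -0.24  0.41]
```

Request:
arm_command --deltas '[[[-1, 0, 0, 2, 0, 0, 0], [-1, 0, 0, 3, 0, 0, 0], [-1, 0, 0, 3, 0, 0, 0]]]'

```text
time_s: 16.22
position: [0.5744, 0.2696, 0.1482]
tcp_rot: [[-0.864, 0.004, 0.503], [-0.004, 1.0, -0.014], [-0.503, -0.014, -0.864]]
force: [-20.3, 0.2, 25.3]
finger_gap: 0.012
grasp_force: 64.1
```

```bash
python3 -c "
from h import *
rel()"
```

```text
t 16.22 underside h 23.3 lateral(world) [1.7 2.  0.9] tilt 0.007 F tool [  4.8  -0.2 -32.1] T [-0.42  1.8   0.05] J [ 0.47  0.15 -0.53  0.43 -0.24  0.41]
```

Contact came at about 24.5 mm, on the crown or a post, with the push now at 32 N. I ease the push and turn backward in small steps, watching for the drop.

Request:
arm_command --deltas '[[[-1, 0, 0, -4, 0, 0, 0], [-1, 0, 0, -4, 0, 0, -0.1], [-1, 0, 0, -4, 0, 0, -0.2], [-1, 0, 0, -4, 0, 0, -0.3], [-1, 0, 0, -4, 0, 0, -0.3]]]'

```text
time_s: 16.63
position: [0.5727, 0.268, 0.1477]
tcp_rot: [[-0.829, -0.25, 0.5], [-0.299, 0.954, -0.017], [-0.473, -0.164, -0.866]]
force: [1.2, 1.8, -0.4]
finger_gap: 0.0126
grasp_force: 59.7
```

```bash
python3 -c "
from h import *
rel()"
```

```text
t 16.63 underside h 23.7 lateral(world) [0.  0.2 0. ] tilt 0.005 F tool [-1.3  1.5  0.9] T [0.3  0.17 0.13] J [ 0.47  0.15 -0.53  0.43 -0.24  0.11]
```

Request:
arm_command --deltas '[[[-1, 0, 0, 0, 0, 0, -0.1], [-1, 0, 0, 0, 0, 0, -0.2], [-1, 0, 0, 0, 0, 0, -0.3], [-1, 0, 0, 0, 0, 0, -0.3]]]'

```text
time_s: 16.97
position: [0.5726, 0.2682, 0.1475]
tcp_rot: [[-0.719, -0.483, 0.5], [-0.565, 0.825, -0.017], [-0.404, -0.295, -0.866]]
force: [1.7, 1.8, -0.4]
finger_gap: 0.0122
grasp_force: 59.6
```

```bash
python3 -c "
from h import *
rel()"
```

```text
t 16.97 underside h 23.6 lateral(world) [-0.1  0.4 -0.1] tilt 0.005 F tool [-2.1  0.8  1.2] T [0.35 0.1  0.2 ] J [ 0.47  0.15 -0.53  0.43 -0.24 -0.18]
```

Request:
arm_command --deltas '[[[-1, 0, 0, 2, 0, 0, 0], [-1, 0, 0, 3, 0, 0, 0], [-1, 0, 0, 3, 0, 0, 0]]]'

```text
time_s: 17.22
position: [0.5741, 0.2683, 0.1453]
tcp_rot: [[-0.72, -0.482, 0.5], [-0.564, 0.826, -0.017], [-0.405, -0.294, -0.866]]
force: [-1.3, 1.5, 4.5]
finger_gap: 0.0124
grasp_force: 60.4
```

```bash
python3 -c "
from h import *
rel()"
```

```text
t 17.22 underside h 21.0 lateral(world) [0.1 0.6 0. ] tilt 0.005 F tool [-1.7  0.5 -4.6] T [0.35 0.31 0.12] J [ 0.47  0.15 -0.53  0.42 -0.24 -0.18]
```

Request:
arm_command --deltas '[[[-1, 0, 0, 2, 0, 0, 0], [-1, 0, 0, 3, 0, 0, 0], [-1, 0, 0, 3, 0, 0, 0]]]'

```text
time_s: 17.47
position: [0.5753, 0.2688, 0.1454]
tcp_rot: [[-0.718, -0.482, 0.502], [-0.565, 0.825, -0.016], [-0.407, -0.295, -0.865]]
force: [-17.6, 0.2, 22.6]
finger_gap: 0.0123
grasp_force: 63.5
```

```bash
python3 -c "
from h import *
rel()"
```

```text
t 17.47 underside h 20.4 lateral(world) [1.1 1.1 0.6] tilt 0.006 F tool [  3.4   2.  -28.4] T [-0.25  1.46 -0.17] J [ 0.47  0.15 -0.53  0.42 -0.24 -0.19]
```

Request:
arm_command --deltas '[[[-1, 0, 0, -2, 0, 0, 0], [-1, 0, 0, -2, 0, 0, -0.1], [-1, 0, 0, -2, 0, 0, -0.2], [-1, 0, 0, -2, 0, 0, -0.3], [-1, 0, 0, -2, 0, 0, -0.3]]]'

```text
time_s: 17.88
position: [0.5749, 0.2684, 0.1457]
tcp_rot: [[-0.542, -0.674, 0.502], [-0.785, 0.619, -0.016], [-0.3, -0.403, -0.865]]
force: [-6.3, -0.1, 8.6]
finger_gap: 0.0124
grasp_force: 61.2
```

```bash
python3 -c "
from h import *
rel()"
```

```text
t 17.88 underside h 20.8 lateral(world) [0.9 0.7 0.5] tilt 0.005 F tool [  0.9   0.7 -10.6] T [0.06 0.46 0.21] J [ 0.47  0.15 -0.53  0.42 -0.24 -0.49]
```

Request:
arm_command --deltas '[[[-1, 0, 0, 0, 0, 0, -0.1], [-1, 0, 0, 0, 0, 0, -0.2], [-1, 0, 0, 0, 0, 0, -0.3], [-1, 0, 0, 0, 0, 0, -0.3]]]'

```text
time_s: 18.22
position: [0.5752, 0.2685, 0.1457]
tcp_rot: [[-0.319, -0.804, 0.502], [-0.933, 0.36, -0.016], [-0.167, -0.474, -0.865]]
force: [-4.7, 0.4, 8.3]
finger_gap: 0.0124
grasp_force: 61.0
```

```bash
python3 -c "
from h import *
rel()"
```

```text
t 18.22 underside h 20.7 lateral(world) [1.2 0.8 0.7] tilt 0.005 F tool [-0.3  0.  -9.6] T [0.23 0.32 0.15] J [ 0.47  0.15 -0.53  0.42 -0.24 -0.79]
```

Request:
arm_command --deltas '[[[-1, 0, 0, 0, 0, 0, -0.1], [-1, 0, 0, 0, 0, 0, -0.2], [-1, 0, 0, 0, 0, 0, -0.2]]]'

```text
time_s: 18.47
position: [0.5745, 0.2681, 0.144]
tcp_rot: [[-0.154, -0.852, 0.5], [-0.986, 0.168, -0.017], [-0.07, -0.495, -0.866]]
force: [-0.0, 1.9, -0.6]
finger_gap: 0.0123
grasp_force: 59.7
```

```bash
python3 -c "
from h import *
rel()"
```

```text
t 18.47 underside h 19.6 lateral(world) [-0.2  0.4 -0.1] tilt 0.005 F tool [-1.8  0.6  0.5] T [0.38 0.01 0.26] J [ 0.47  0.15 -0.53  0.42 -0.24 -0.99]
```

Request:
arm_command --deltas '[[[-1, 0, 0, 0, 0, 0, -0.1], [-1, 0, 0, 0, 0, 0, -0.2], [-1, 0, 0, 0, 0, 0, -0.2]]]'

```text
time_s: 18.72
position: [0.5744, 0.268, 0.1437]
tcp_rot: [[0.017, -0.866, 0.499], [-0.999, -0.029, -0.017], [0.029, -0.499, -0.866]]
force: [2.5, 2.0, -1.1]
finger_gap: 0.0126
grasp_force: 59.6
```

```bash
python3 -c "
from h import *
rel()"
```

```text
t 18.72 underside h 19.4 lateral(world) [-0.4  0.3 -0.3] tilt 0.005 F tool [-1.9 -1.7  2.2] T [0.46 0.06 0.28] J [ 0.47  0.15 -0.53  0.42 -0.24 -1.19]
```

The push force vanished, so the opening is reached. I lower the nut into it.

Request:
arm_command --deltas '[[[-1, 0, 0, 2, 0, 0, 0], [-1, 0, 0, 4, 0, 0, 0], [-1, 0, 0, 5, 0, 0, 0], [-1, 0, 0, 5, 0, 0, 0]]]'

```text
time_s: 19.05
position: [0.5769, 0.268, 0.1392]
tcp_rot: [[0.017, -0.866, 0.499], [-0.999, -0.03, -0.017], [0.03, -0.499, -0.866]]
force: [3.3, 3.4, -1.8]
finger_gap: 0.012
grasp_force: 59.4
```

```bash
python3 -c "
from h import *
rel()"
```

```text
t 19.05 underside h 14.3 lateral(world) [-0.5  0.3 -0.3] tilt 0.005 F tool [-3.4 -2.1  3.2] T [0.73 0.   0.39] J [ 0.47  0.16 -0.53  0.41 -0.24 -1.19]
```

Request:
arm_command --deltas '[[[-1, 0, 0, 2, 0, 0, 0], [-1, 0, 0, 3, 0, 0, 0], [-1, 0, 0, 3, 0, 0, 0]]]'

```text
time_s: 19.3
position: [0.5782, 0.268, 0.1383]
tcp_rot: [[0.018, -0.866, 0.5], [-0.999, -0.031, -0.017], [0.03, -0.5, -0.866]]
force: [-7.2, 1.2, 10.9]
finger_gap: 0.012
grasp_force: 61.5
```

```bash
python3 -c "
from h import *
rel()"
```

```text
t 19.3 underside h 12.8 lateral(world) [0.1 0.4 0.1] tilt 0.005 F tool [ -1.    0.8 -13. ] T [0.25 0.81 0.13] J [ 0.46  0.16 -0.53  0.41 -0.24 -1.19]
```

The nut dropped about 8 mm. Now forward (clockwise), following the pitch at 4.8 mm/rad.

Request:
arm_command --deltas '[[[-1, 0, 0, 0.5, 0, 0, 0.1], [-1, 0, 0, 1.0, 0, 0, 0.2], [-1, 0, 0, 1.4, 0, 0, 0.3], [-1, 0, 0, 1.9, 0, 0, 0.4], [-1, 0, 0, 2.4, 0, 0, 0.5], [-1, 0, 0, 2.4, 0, 0, 0.5]]]'

```text
time_s: 19.8
position: [0.5793, 0.2683, 0.1361]
tcp_rot: [[-0.401, -0.767, 0.5], [-0.89, 0.455, -0.016], [-0.215, -0.452, -0.866]]
force: [-6.6, 2.0, 8.9]
finger_gap: 0.0121
grasp_force: 61.2
```

```bash
python3 -c "
from h import *
rel()"
```

```text
t 19.8 underside h 10.3 lateral(world) [-0.   0.8 -0. ] tilt 0.005 F tool [ -1.1   2.  -11. ] T [0.59 0.61 0.17] J [ 0.46  0.17 -0.53  0.4  -0.24 -0.69]
```

Request:
arm_command --deltas '[[[-1, 0, 0, 0.5, 0, 0, 0.1], [-1, 0, 0, 1.0, 0, 0, 0.2], [-1, 0, 0, 1.4, 0, 0, 0.3], [-1, 0, 0, 1.9, 0, 0, 0.4], [-1, 0, 0, 2.4, 0, 0, 0.5], [-1, 0, 0, 2.4, 0, 0, 0.5]]]'

```text
time_s: 20.3
position: [0.5807, 0.2684, 0.1342]
tcp_rot: [[-0.72, -0.481, 0.501], [-0.563, 0.826, -0.016], [-0.406, -0.293, -0.866]]
force: [-5.4, 2.0, 8.9]
finger_gap: 0.0121
grasp_force: 61.2
```

```bash
python3 -c "
from h import *
rel()"
```

```text
t 20.3 underside h 8.0 lateral(world) [0.2 0.9 0.1] tilt 0.005 F tool [ -0.9   1.7 -10.4] T [0.64 0.44 0.18] J [ 0.46  0.17 -0.53  0.39 -0.24 -0.19]
```

Request:
arm_command --deltas '[[[-1, 0, 0, 0.5, 0, 0, 0.1], [-1, 0, 0, 1.0, 0, 0, 0.2], [-1, 0, 0, 1.4, 0, 0, 0.3], [-1, 0, 0, 1.9, 0, 0, 0.4], [-1, 0, 0, 2.4, 0, 0, 0.5], [-1, 0, 0, 2.9, 0, 0, 0.6], [-1, 0, 0, 2.9, 0, 0, 0.6]]]'

```text
time_s: 20.88
position: [0.5822, 0.2681, 0.1317]
tcp_rot: [[-0.866, 0.01, 0.501], [0.002, 1.0, -0.016], [-0.501, -0.013, -0.865]]
force: [-6.6, 1.0, 10.5]
finger_gap: 0.0123
grasp_force: 61.4
```

```bash
python3 -c "
from h import *
rel()"
```

```text
t 20.88 underside h 5.1 lateral(world) [0.2 0.7 0.1] tilt 0.005 F tool [  0.5   0.8 -12.4] T [0.41 0.6  0.08] J [ 0.46  0.18 -0.54  0.39 -0.24  0.41]
```

Request:
arm_command --deltas '[[[-1, 0, 0, 0.5, 0, 0, 0.1], [-1, 0, 0, 1.0, 0, 0, 0.2], [-1, 0, 0, 1.4, 0, 0, 0.3], [-1, 0, 0, 1.9, 0, 0, 0.4], [-1, 0, 0, 1.9, 0, 0, 0.4]]]'

```text
time_s: 21.3
position: [0.5834, 0.2676, 0.129]
tcp_rot: [[-0.794, 0.346, 0.5], [0.39, 0.921, -0.017], [-0.466, 0.181, -0.866]]
force: [0.8, 2.4, 1.5]
finger_gap: 0.0125
grasp_force: 59.9
```

```bash
python3 -c "
from h import *
rel()"
```

```text
t 21.3 underside h 2.1 lateral(world) [-0.1  0.2 -0. ] tilt 0.005 F tool [-0.4  2.8 -0.9] T [0.51 0.21 0.13] J [ 0.46  0.18 -0.54  0.38 -0.24  0.81]
```

Request:
arm_command --deltas '[[[-1, 0, 0, 1, 0, 0, 0.06], [-1, 0, 0, 2, 0, 0, 0.12], [-1, 0, 0, 2, 0, 0, 0.12]]]'

```text
time_s: 21.55
position: [0.5843, 0.2679, 0.1293]
tcp_rot: [[-0.748, 0.435, 0.502], [0.494, 0.869, -0.017], [-0.443, 0.235, -0.865]]
force: [-12.0, 1.1, 17.0]
finger_gap: 0.0122
grasp_force: 62.4
```

```bash
python3 -c "
from h import *
rel()"
```

```text
t 21.55 underside h 2.0 lateral(world) [0.9 0.5 0.5] tilt 0.005 F tool [  2.   -0.3 -20.7] T [0.02 0.84 0.01] J [ 0.46  0.18 -0.54  0.38 -0.24  0.92]
```

Request:
arm_command --deltas '[[[-1, 0, 0, 0.5, 0, 0, 0.06], [-1, 0, 0, 1, 0, 0, 0.12], [-1, 0, 0, 1, 0, 0, 0.12]]]'

```text
time_s: 21.8
position: [0.5851, 0.2683, 0.1298]
tcp_rot: [[-0.69, 0.52, 0.503], [0.594, 0.804, -0.016], [-0.413, 0.288, -0.864]]
force: [-16.3, 0.7, 22.7]
finger_gap: 0.0125
grasp_force: 63.4
```

```bash
python3 -c "
from h import *
rel()"
```

```text
t 21.8 underside h 2.0 lateral(world) [1.7 0.9 1. ] tilt 0.006 F tool [  2.3  -1.4 -27.8] T [-0.22  1.06  0.03] J [ 0.46  0.18 -0.54  0.38 -0.24  1.04]
```

Request:
arm_command --deltas '[[[-1, 0, 0, -2, 0, 0, 0.08], [-1, 0, 0, -2, 0, 0, 0.16], [-1, 0, 0, -2, 0, 0, 0.16]]]'

```text
time_s: 22.05
position: [0.5836, 0.2675, 0.129]
tcp_rot: [[-0.598, 0.626, 0.501], [0.716, 0.698, -0.018], [-0.36, 0.348, -0.865]]
force: [-6.3, 1.2, 10.1]
finger_gap: 0.0125
grasp_force: 61.3
```

```bash
python3 -c "
from h import *
rel()"
```

```text
t 22.05 underside h 2.1 lateral(world) [0.1 0.1 0.1] tilt 0.005 F tool [  1.    0.4 -11.9] T [ 0.16  0.56 -0.04] J [ 0.46  0.18 -0.54  0.38 -0.24  1.2 ]
```

Request:
arm_command --deltas '[[[-1, 0, 0, 0, 0, 0, 0.08], [-1, 0, 0, 0, 0, 0, 0.16], [-1, 0, 0, 0, 0, 0, 0.16]]]'

```text
time_s: 22.3
position: [0.5835, 0.2674, 0.1289]
tcp_rot: [[-0.491, 0.713, 0.5], [0.818, 0.575, -0.018], [-0.3, 0.401, -0.866]]
force: [-6.7, 0.3, 10.5]
finger_gap: 0.0127
grasp_force: 61.3
```

```bash
python3 -c "
from h import *
rel()"
```

```text
t 22.3 underside h 2.0 lateral(world) [ 0.1 -0.   0. ] tilt 0.005 F tool [  0.4  -0.4 -12.4] T [ 0.18  0.58 -0.13] J [ 0.46  0.18 -0.54  0.38 -0.24  1.36]
```

Request:
arm_command --deltas '[[[-1, 0, 0, 0, 0, 0, 0.1], [-1, 0, 0, 0, 0, 0, 0.2], [-1, 0, 0, 0, 0, 0, 0.3], [-1, 0, 0, 0, 0, 0, 0.3]]]'

```text
time_s: 22.63
position: [0.584, 0.2679, 0.1292]
tcp_rot: [[-0.26, 0.826, 0.501], [0.951, 0.309, -0.017], [-0.169, 0.472, -0.865]]
force: [-4.4, 2.4, 8.3]
finger_gap: 0.0121
grasp_force: 62.2
```

```bash
python3 - <<'E'
from h import *
np.set_printoptions(precision=1,suppress=True)
rel()
s,t=snap("side","10"),snap("top","10");p,R,u,b,tp,fin=nutpts()
for n,c in(("side",s),("top",t)):
    H=hsv(c);q=proj(c,u).astype(int);m=((H[...,0]<15)&(H[...,1]>120)&(H[...,2]>50)).astype(np.uint8);w=np.zeros_like(m);w[q[1]-45:q[1]+45,q[0]-45:q[0]+45]=m[q[1]-45:q[1]+45,q[0]-45:q[0]+45]
    for k in cv2.findContours(w,0,1)[0]:
        if cv2.contourArea(k)>40: print(n,"obs",cv2.contourArea(k),k[:,0].min(0),k[:,0].max(0))
    for nm,P in(("rim",b),("fin",fin)):
        Q=np.array([proj(c,x) for x in P]);print("  pred",nm,Q.min(0),Q.max(0))
E
```

```text
t 22.63 underside h 2.0 lateral(world) [0.5 0.5 0.3] tilt 0.005 F tool [ 2.   1.1 -9.4] T [-0.1  0.3  0.8] J [ 0.5  0.2 -0.5  0.4 -0.2  1.7]
side obs 416.0 [248 165] [276 191]
  pred rim [259.8 175. ] [275.8 191.3]
  pred fin [237.2 162.2] [270.8 178.4]
top obs 275.5 [207 202] [227 225]
  pred rim [208.4 202. ] [226.5 219.4]
  pred fin [194.3 210.8] [230.  227.5]
```

The torque rose to about 0.75 N·m about the stud axis while the height stayed put, so the nut is seated. I ease the push, open and retreat along the stud.

Request:
arm_command --deltas '[[[-1, 0, 0, -2, 0, 0, -0.05], [-1, 0, 0, -2, 0, 0, -0.05], [-0.2, 0, 0, -2, 0, 0, -0.05], [-0.2, 0, 0, -2, 0, 0, -0.05], [-0.2, 0, 0, -2, 0, 0, -0.05], [-0.2, 0, 0, -2, 0, 0, -0.05], [-0.2, 0, 0, -12, 0, 0, -0.05], [-0.2, 0, 0, -30, 0, 0, -0.05], [-0.2, 0, 0, -60, 0, 0, -0.05], [-0.2, 0, 0, -90, 0, 0, -0.05], [-0.2, 0, 0, -120, 0, 0, -0.05], [-0.2, 0, 0, -140, 0, 0, -0.05]]]'

```text
time_s: 23.73
position: [0.5129, 0.2702, 0.2528]
tcp_rot: [[-0.299, 0.811, 0.502], [0.935, 0.355, -0.016], [-0.191, 0.464, -0.865]]
force: [0.9, 0.6, 0.3]
finger_gap: 0.0344
grasp_force: 0.0
```

```bash
python3 - <<'E'
from h import *
np.set_printoptions(precision=1,suppress=True)
rel()
s,t=snap("side","11"),snap("top","11")
u=SEAT+.002*A; X=np.array((.866,0,.5));Y=np.cross(A,X)
b=[u+.028*(np.cos(k)*X+np.sin(k)*Y) for k in np.linspace(0,6.28,73)]
for n,c in(("side",s),("top",t)):
    H=hsv(c);q=proj(c,u).astype(int);m=((H[...,0]<15)&(H[...,1]>120)&(H[...,2]>50)).astype(np.uint8);w=np.zeros_like(m);w[q[1]-45:q[1]+45,q[0]-45:q[0]+45]=m[q[1]-45:q[1]+45,q[0]-45:q[0]+45]
    for k in cv2.findContours(w,0,1)[0]:
        if cv2.contourArea(k)>40: print(n,"obs",cv2.contourArea(k),k[:,0].min(0),k[:,0].max(0))
    Q=np.array([proj(c,x) for x in b]);print("  pred rim",Q.min(0),Q.max(0))
# drawer: blue strip in the side and top views vs side6/top6
for n in("side","top"):
    for tag in("6","11"):
        c=load(n+tag);H=hsv(c);m=(H[...,0]>105)&(H[...,0]<122)&(H[...,1]>150)&(H[...,2]>70);m[:150]=0;m[:,:300]=0;m[:,430:]=0
        y,x=np.where(m);print(n,tag,len(x),x.mean(),y.mean())
E
```

```text
t 23.73 underside h 144.6 lateral(world) [0.8 0.3 0.5] tilt 0.006 F tool [0.2 1.1 0.2] T [-0.   0.4  0. ] J [ 0.5 -0.  -0.4  0.7 -0.3  1.7]
side obs 493.0 [239 164] [275 191]
  pred rim [259.7 175.2] [275.7 191.5]
top obs 422.5 [195 202] [227 226]
  pred rim [208.6 202.2] [226.7 219.6]
side 6 348 349.0316091954023 283.45402298850576
side 11 333 349.53453453453454 283.8408408408408
top 6 2 369.0 249.5
top 11 0 nan nan<stdin>:16: RuntimeWarning: Mean of empty slice.
  ret = ret.dtype.type(ret / rcount)
```

The nut stayed put after release (rim still at 275,191), the drawer hasn't moved, and the gripper is clear. I hand in.

```bash
python3 -c "
from cell import ticket
print(ticket.close_job())"
```

```text
the job is handed in; nothing more can be done
None
```

The job is handed in, with no verdict returned: the drawer is at its stop and left open, and the orange nut is screwed down on the stud and let go, its travel (about 18.8 mm down from the crown, then a hard stop) fitting flat contact with the washer.

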